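# Charge the graphite crucible through the funnel and hold it up for the caster

## Task

Charge the crucible for casting: with the steel shovel, tip all six gold buttons through the funnel into the graphite crucible, then lay the shovel flat on the bench, lift the funnel off and set it down on the bench, clear of the fire block. Then lift the crucible, with all the gold in it, out of the fire block and finish holding it in the gripper, upright and still in the air, at least 12 cm above the bench, ready for the caster to take. Leave the doming block, the pitch bowl and the flux jar where they stand, and never tip the crucible.

Things in the scene. Friction and masses are not known exactly. Their poses are not given: they have to be found in the camera images.
- scoop: Metal stone shovel, 150 g, wooden handle: pan 90 mm long, 56 wide at the back, flaring to an open nose 62 wide; floor 2.5 thick, walls 26 high, falling to 12 at the nose. Origin: on the bench under the pan's middle; +x to the nose, -x to the handle, z up. The six buttons lie loose in its back half: they stay while it is level, slide from about 25 to 36 degrees nose-down, and all run out by 55.
- scoop_grip (a point): Grip point on the shovel's handle, a straight bar 12 mm wide (along the shovel's y), 16 mm high (26 to 42 mm over the bench), from 48 to 138 mm behind the shovel's origin. The point: in its mid-height, 90 mm behind the origin, 34 mm up. Axes as the shovel's.
- scoop_nose (a point): Middle of the shovel's pouring edge, on top of its floor, 45 mm ahead of the shovel's origin and 2.5 mm up. Axes as the shovel's.
- funnel: Loose steel funnel, 110 g, 87 mm high. Origin: middle of its spout's lower end; z up its axis. Spout 35-37 mm outside, 30 inside; 26 mm up, a flat collar 57 wide rests on the crucible's rim, so the spout hangs 26 mm inside. A 60 degree cone rises to the round mouth, 99 wide inside, 107 outside. Loop handle towards its +x. On the bench it stands upright on its spout.
- funnel_grip (a point): Grip point on the top bar of the funnel's loop handle: a level round bar 9 mm thick along the funnel's x, from 52 to 97 mm off its axis. The point: mid-bar, 76 mm from the axis, 80 mm above the funnel's origin. Axes as the funnel's. The loop's lower bar lies 24 mm below.
- crucible: Dark graphite crucible, 190 g empty: a plain round cup 54 mm outside, 42 mm inside, 95 mm high, floor 10 mm thick, open at the top. Origin: centre of its underside; z up. It stands 14 mm deep in the recess of the fire block, with 2 mm of play all round, and its rim is then 113 mm above the bench.
- block: Cream fire block fixed to the bench, 120 x 120 x 32 mm, with a round recess 58 mm wide and 14 mm deep in the middle of its top (recess floor 18 mm above the bench). Origin: centre of its underside.
- button0: One of six gold casting buttons, a domed disc 15 mm across and 9 mm high, 14 g. Origin: centre of its flat underside.
- button1: One of six gold casting buttons, a domed disc 15 mm across and 9 mm high, 14 g. Origin: centre of its flat underside.
- button2: One of six gold casting buttons, a domed disc 15 mm across and 9 mm high, 14 g. Origin: centre of its flat underside.
- button3: One of six gold casting buttons, a domed disc 15 mm across and 9 mm high, 14 g. Origin: centre of its flat underside.
- button4: One of six gold casting buttons, a domed disc 15 mm across and 9 mm high, 14 g. Origin: centre of its flat underside.
- button5: One of six gold casting buttons, a domed disc 15 mm across and 9 mm high, 14 g. Origin: centre of its flat underside.
- doming_block: Bystander: brass doming block, a 50 mm cube with round hollows. Origin: centre of its underside.
- pitch_bowl: Bystander: grey iron pitch bowl, round, 100 mm wide and 59 mm high, on a rubber ring. Origin: centre of its underside.
- flux_jar: Bystander: amber glass flux jar with a white lid, 58 mm wide and 65 mm high. Origin: centre of its underside.
Things that resemble listed ones, but are neither listed nor needed, are in the scene too. What is meant by the funnel is not blue, pink or turquoise, and is the smaller of those in its own colour.

How it is judged:
By the outcome, as a careful person would: the job done as asked, in the order asked, and still so for the second after the job is handed in, while the arm keeps its last pose, push and grip.
It also fails if it takes over 72 s, if anything falls off the work surface, if the arm or the gripper's body presses on something with over 40 N, if the wrist force passes 120 N, or if a joint passes its speed limit or range.

## Robot

A 7-joint arm with a two-finger parallel gripper is mounted at the origin on the work surface. World frame = base frame: x ahead of the robot, y to its left, z up, the work surface at z = 0. Lengths are in mm, angles in rad, forces in N, time in s.
With the tool pointing down it reaches from about 400 to 925 mm from the base axis. Payload 5.6 kg.
Tool frame: the origin (TCP) lies on the front face of the gripper's body, between the roots of the fingers; the fingertips stand 73 mm ahead of it and the grasp point (between the pads) lies ctrl.pinch_z ahead of it (ctrl.pinch_z is the distance from the TCP to the grasp point, in mm); z points along the fingers, x is the direction in which the jaws open and shut, and the axes are right-handed (so a half turn about z gives the same grasp; the last joint's range is limited). The gripper opens to 85 mm and grips with 20 to 120 N. Pads are 22 mm wide; open, the fingers measure 114 mm over their backs; the gripper's body (76 mm by 85 mm) begins 54 mm behind the grasp point. The pads swing forward as they close: fully open they stand 13 mm farther back than shut.
Start: joints at [1.242, 0.468, -0.012, 1.603, 0.006, 1.071, -0.056], TCP at [183.212, -623.65, 303.89] pointing down, gripper open.
Joint ranges: [-2.53, 2.53], [-0.31, 2.02], [-1.57, 1.55], [0.28, 2.44], [-1.29, 4.43], [0.15, 1.84], [-2.92, 2.92]. Speed limits (rad/s): [2.57, 2.57, 3.14, 3.14, 3.14, 3.14, 3.14].

## Interface

Orientations are given as a unit quaternion [x, y, z, w].
In Python, from workcell import ctrl gives the robot as it stands.
- The arm moves only by the tool drive_tool, never from a script. Its argument "motion" is a list of rows, each a list of 7 numbers: the opening, from 0 (shut) to 1 (fully open), then the shift along the tool's x, y, z in cm, then the turn, a rotation vector about the tool's x, y, z in rad. A call has 1 to 5 rows; each row shifts and turns the commanded pose from where the row before left it, along the tool's axes as they then stand; what a row does not reach is not made up. A row lasts 1/8 s, in which the tool goes at most 62.5 mm and 10.7 degrees, less where a joint would pass 70% of its speed; a pose out of reach is approached as far as the arm can. A call with a gripper value outside its range is refused whole. The fingers move at their own pace and stop on an object; "force" is the grip in N (left out, the last holds). Time passes only in rows, so rows that do not move let the fingers close. It gives the time, the measured TCP pose, the force and the opening at its end, in the units of the state.
- ctrl.get_state(): the state, without advancing time (a new reading comes with each control period).
- ctrl.read_camera(name): name is "scene" or "top"; returns the picture (420x560x3 uint8, red, green, blue); there is no depth.
- ctrl.camera_info(name): a dict with "intrinsics" (3x3 intrinsics, pixels), "eye" and "attitude" of the camera in the world. Camera axes: x right, y up, looking along -z (the intrinsics and any distortion apply to the point x, -y, -z); pixel columns grow to the right and rows downward; lengths in mm; the calibration is good to about 2 mm. A picture is of the moment at which its call begins. camera_info takes no time and is no camera call.
- ctrl.sign_off(): hands the job in, once; it reports no verdict.
Trained networks look in the newest picture that a camera, given by its name, has taken for a name from the list of things; names that differ only in an ending like _2 or _b are one class to them, and where a whole thing is asked for, a point or a joint stands for the part that bears it (a point fixed in the world has none). Each returns a list of dicts, best first, with "conf" (0 to 1); they miss things now and then, are a little off and sometimes report something else, mostly with a low value. They report only what shows in the picture. A call takes as long as a camera call. They do not tell look-alikes from the thing itself.
- ctrl.search_frame(camera, label): "xyz" ([x, y, z] in mm, in the coordinates of the camera as it stood for that picture, good to about 4 mm: the middle of the surface that is visible of it).
The state is a dict: "clock": time; "q": joint angles; "joint_velocities": joint speeds; "joint_torque": joint torques, N m; "position": TCP position; "tcp_rot": TCP orientation; "wrist_force": force on the tool from outside, world axes, zero at the start; "ft_torque": the same for the moment, N m; "gripper_width": opening from 0.0 (shut) to 1.0 (fully open).
Only numpy, scipy, OpenCV 4.12 (cv2) and the standard library are available. Lean on these libraries where they do the work, as an engineer would, in place of code of your own. Each camera call takes 0.05 s, during which the arm holds its last target. There are 200 camera calls.

## Working session

There is one attempt and no reset: what is moved stays moved. The work goes in short steps, Python scripts to look and compute and a tool call to move; the robot and the scene stay as the last step left them, time stands still between calls to the robot, and variables do not carry over. Pictures are saved under pics/ and viewed, about 8 in all and at most 12, crops included, and the job is handed in when it is done.

Besides the shell and the picture viewer there is one more tool, called after ">>>" as name(argument=value, ...) on one line, values as JSON. drive_tool: Moves the arm, as the interface text tells. Its arguments: {"type":"object","properties":{"motion":{"type":"array","items":{"type":"array","items":{"type":"number"}}},"force":{"type":"number"}},"required":["motion"]}

```bash
ls; mkdir -p pics; cat > h.py <<'E'
import numpy as np, cv2
from workcell import ctrl
from scipy.spatial.transform import Rotation as R
def snap(cam,fn=None):
    im=ctrl.read_camera(cam)
    if fn: cv2.imwrite(fn,cv2.cvtColor(im,cv2.COLOR_RGB2BGR))
    return im
def att(ci):
    a=np.array(ci['attitude'],float)
    return a if a.shape==(3,3) else R.from_quat(a).as_matrix()
def find(cam,label,n=4):
    ci=ctrl.camera_info(cam);out=[]
    for d in ctrl.search_frame(cam,label)[:n]:
        w=att(ci)@np.array(d['xyz'])+np.array(ci['eye']); out.append((d['conf'],w))
    return out
def px(cam,w):
    ci=ctrl.camera_info(cam);p=att(ci).T@(np.array(w)-np.array(ci['eye']))
    K=np.array(ci['intrinsics']);v=K@np.array([p[0],-p[1],-p[2]]);return v[:2]/v[2]
def ray(cam,u,v):
    ci=ctrl.camera_info(cam);K=np.array(ci['intrinsics'])
    d=np.linalg.solve(K,[u,v,1.]);d=att(ci)@np.array([d[0],-d[1],-d[2]]);return np.array(ci['eye']),d/np.linalg.norm(d)
def atz(cam,u,v,z):
    e,d=ray(cam,u,v);return e+d*(z-e[2])/d[2]
E
python3 - <<'E'
from h import *
np.set_printoptions(precision=1,suppress=True)
print(ctrl.get_state(),ctrl.pinch_z)
for c in ('scene','top'):
    print(c,ctrl.camera_info(c)); im=snap(c,f'pics/{c}0.png')
    for l in ['scoop','scoop_grip','scoop_nose','funnel','funnel_grip','crucible','block','button0','doming_block','pitch_bowl','flux_jar']:
        print(l,[(round(a,2),w,px(c,w).round()) for a,w in find(c,l,7)])
E
```

```text
pics
{'clock': 0.0, 'q': array([ 1.2,  0.5, -0. ,  1.6,  0. ,  1.1, -0.1]), 'joint_velocities': array([-0.,  0.,  0.,  0.,  0., -0.,  0.]), 'joint_torque': array([ -0. , -53.2,   0. , -25.1,   0. ,   0. ,   0. ]), 'position': array([ 183.1, -623.2,  302.9]), 'tcp_rot': array([ 0.8, -0.6, -0. , -0. ]), 'wrist_force': array([ 0.1,  0.4, -0.6]), 'ft_torque': array([ 0.,  0., -0.]), 'gripper_width': 1.0032773020198427} 53.900000000000006
scene {'intrinsics': array([[537.7,   0. , 276.5],
       [  0. , 537.7, 205.7],
       [  0. ,   0. ,   1. ]]), 'eye': array([1308.9, -474.8, 1105.5]), 'attitude': array([0.3, 0.2, 0.5, 0.8])}
scoop [(0.78, array([465.6, 193.4,  13.8]), array([346., 209.]))]
scoop_grip [(0.89, array([470.6, 188.2,  12.9]), array([346., 211.]))]
scoop_nose [(0.61, array([464.8, 192. ,  12.6]), array([346., 209.]))]
funnel [(0.97, array([ 518.5, -294.4,   67.3]), array([189., 274.])), (0.82, array([590.9, 369. ,  66.3]), array([428., 204.])), (0.79, array([207.9, 302.7,  95.5]), array([334., 125.])), (0.75, array([ 468.7, -126.8,  153.6]), array([242., 212.])), (0.7, arra
[... 1613 characters left out ...]
6,  96.6]), array([149., 300.])), (0.61, array([ 495.4, -136.7,  156. ]), array([335., 190.]))]
crucible [(0.49, array([ 490.3, -131.1,   22.7]), array([327., 203.])), (0.22, array([469.2, 182.3,  -0.2]), array([215., 209.]))]
block [(0.6, array([ 445.1, -106.2,   32.4]), array([318., 218.])), (0.51, array([470.1, 183.5,   1.4]), array([215., 209.]))]
button0 []
doming_block [(0.88, array([725.8,  -5.3,  47.7]), array([283., 118.])), (0.42, array([468. , 181.6,   2. ]), array([215., 210.]))]
pitch_bowl [(0.76, array([ 695.8, -191.9,   56.5]), array([350., 128.]))]
flux_jar [(0.73, array([ 495.6, -139.8,  156.4]), array([336., 190.])), (0.7, array([710.4, 199.1,  63.1]), array([210., 120.]))]
```

```bash
python3 -c "
import cv2
a=cv2.imread('pics/scene0.png');cv2.imwrite('pics/s1.png',cv2.resize(a,(800,600),interpolation=3))
a=cv2.imread('pics/top0.png');cv2.imwrite('pics/t1.png',cv2.resize(a,(800,600),interpolation=3))"
```

```text
(no output)
```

View pics/s1.png

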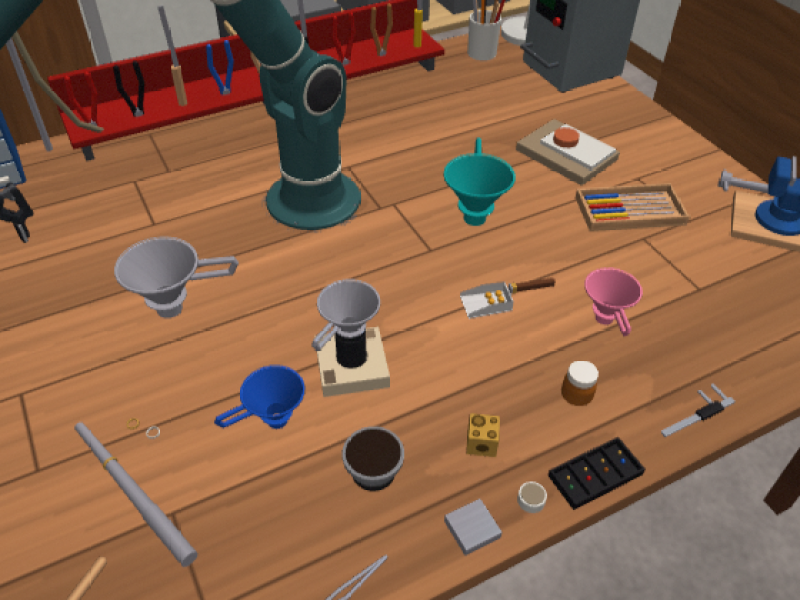

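View pics/t1.png

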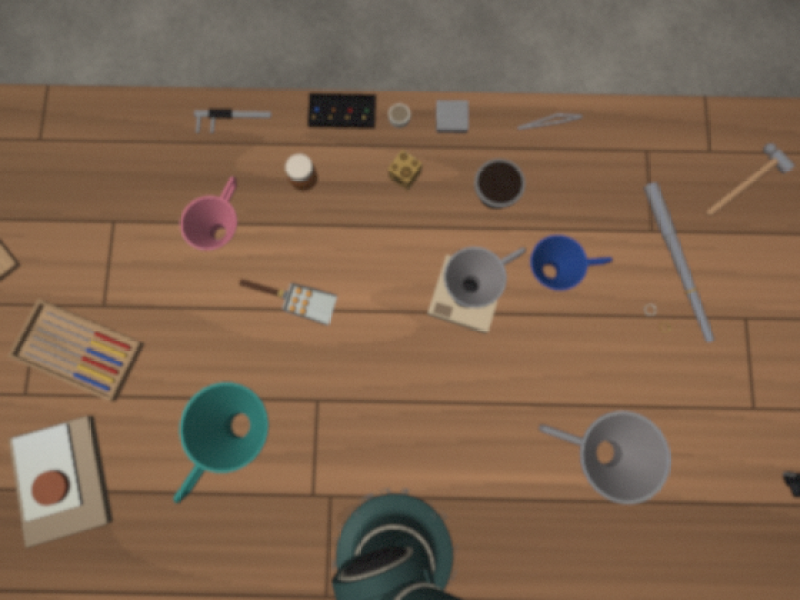

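Viewed 2 pictures. In original pixels of the top view, the things that could pass for the funnel are:
- small grey, standing on the crucible: (335,190)
- large grey: (442,320)
- blue: (394,181)
- pink: (144,151)
- turquoise: (151,301)

I choose the small grey one on the crucible. The shovel is at top (215,211), handle to the left, with the buttons in its back half. Next is a close crop of the shovel and the funnel.

```bash
python3 - <<'E'
import cv2,numpy as np
def crop(f,u,v,w=100,h=75,s=4):
    a=cv2.imread(f);c=cv2.resize(a[v:v+h,u:u+w],(w*s,h*s),interpolation=cv2.INTER_CUBIC)
    for k in range(0,w,10):
        if (u+k)%10==0: cv2.line(c,(k*s,0),(k*s,6),(0,255,0),1); 
        if k%20==0: cv2.putText(c,str(u+k),(k*s,16),0,.35,(0,255,0))
    for k in range(0,h,10):
        cv2.line(c,(0,k*s),(6,k*s),(0,255,0),1); cv2.putText(c,str(v+k),(8,k*s+4),0,.35,(0,255,0))
    return c
T='pics/top0.png';S='pics/scene0.png'
m=np.vstack([np.hstack([crop(T,150,180),crop(T,290,165)]),np.hstack([crop(S,310,180),crop(S,200,190,100,75)])])
cv2.imwrite('pics/m3.png',m)
E
```

```text
(no output)
```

View pics/m3.png

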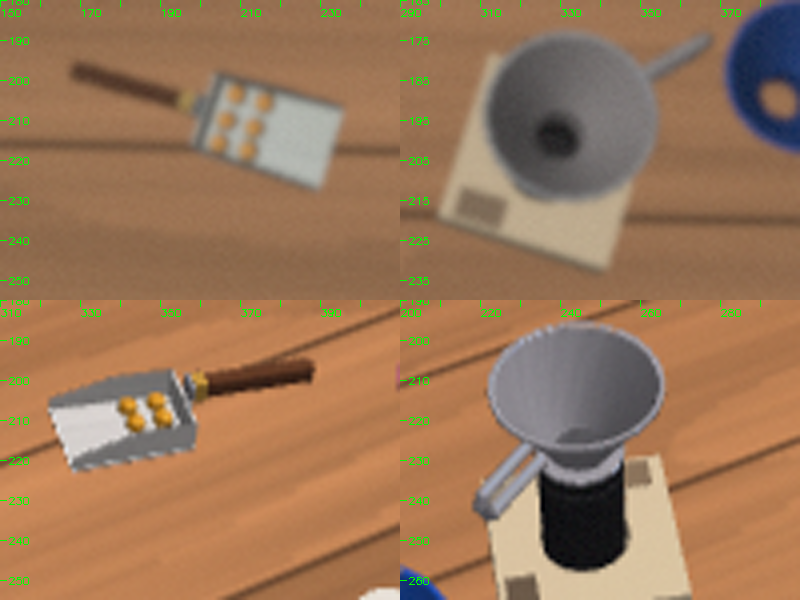

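```bash
python3 - <<'E'
from h import *
from scipy.optimize import least_squares as ls
np.set_printoptions(precision=1,suppress=True)
obs=[('top',168.7,197.5,-138,0,36),('top',203.3,198,-45,28,27),('top',235.8,206.3,45,31,13),('top',230.5,227,45,-31,12),('top',198,217,-45,-28,27),
('scene',388,196.5,-138,0,36),('scene',322.5,201,45,-31,12),('scene',328,222,45,31,0),('scene',322.5,201,45,-31,12)]
def f(p,free=True,o=obs):
    r=[]
    for c,u,v,x,y,z in o:
        w=[p[0]+np.cos(p[2])*x-np.sin(p[2])*y,p[1]+np.sin(p[2])*x+np.cos(p[2])*y,z+p[3]]
        r+=list(px(c,w)-[u,v])
    return np.array(r)
# the label of left/right: try both mirror choices
for sgn in (1,-1):
    o=[(c,u,v,x,sgn*y if c=='top' else y,z) for c,u,v,x,y,z in obs]
    for s2 in (1,-1):
        o2=[(c,u,v,x,s2*y if c=='scene' else y,z) for c,u,v,x,y,z in o]
        for y0 in (-1.8,):
            s=ls(lambda p:f(p,o=o2),[464,182,y0,0]); print(sgn,s2,s.x,np.degrees(s.x[2]),s.cost, s.fun.reshape(-1,2).tolist() if s.cost<40 else '')
def tri(a,b):
    (e1,d1),(e2,d2)=ray('top',*a),ray('scene',*b)
    t=np.linalg.lstsq(np.c_[d1,-d2],e2-e1,rcond=None)[0];p,q=e1+d1*t[0],e2+d2*t[1];return (p+q)/2,np.linalg.norm(p-q)
print('rim',tri((333,194),(244,211.5)))
print('handle end',tri((368,174.5),(219.7,239.5)))
print('rim z173', atz('top',333,194,173.5),atz('scene',244,211.5,173.5))
print('hend at z', atz('top',368,174.5,167),atz('scene',219.7,239.5,167), 'hbase',atz('top',352.5,184.5,167))
for p in [(312.5,178.7),(300,218.7),(341.2,232.5)]: print('blk',atz('top',*p,32))
for p in [(265,229),(222.5,248)]: print('blks',atz('scene',*p,32))
print('cruc base s',atz('scene',246,250,32))
E
```

```text
1 1 [457.8 174.8  -1.8   6.2] -105.53131606565452 10.009895517658645 [[-1.1830126118245516, -0.8785107730544155], [0.31624166762824757, -0.7878976963827427], [-0.2180493360559126, -0.010230381889272167], [-1.7932401782029501, 0.5269471578760374], [-0.9707428550229054, -0.5945157241983736], [-0.6608738961112408, -1.280340441998618], [-1.2095059280646296, 1.6195625899394201], [-1.1750904130552158, -0.8137790929218625], [-1.2095059280646296, 1.6195625899394201]]
1 -1 [453.2 172.5  -1.9  19.2] -108.76759208304591 439.3533294635789 
-1 1 [457.5 175.7  -1.8   2.8] -105.94400080304052 882.5054253515584 
-1 -1 [452.7 173.6  -1.9  15.4] -109.89472676980394 1319.2386399318345 
rim (array([ 482.5, -129.3,  171.1]), np.float64(3.3547457816633552))
handle end (array([ 534.2, -215.4,  167.1]), np.float64(4.295475866403942))
rim z173 [ 481.3 -130.5  173.5] [ 485.3 -128.6  173.5]
hend at z [ 533.4 -217.5  167. ] [ 535.  -213.5  167. ] hbase [ 507.4 -179.1  167. ]
blk [555.4 -89.5  32. ]
blk [442. -56.  32.]
blk [ 406.1 -168.4   32. ]
blks [444.5 -53.3  32. ]
blks [ 453.7 -180.8   32. ]
cruc base s [ 487.4 -129.5   32. ]
```

```bash
cat >> h.py <<'E'
def pose():
    s=ctrl.get_state();return np.array(s['position']),R.from_quat(s['tcp_rot'])
def frame(z,x):
    z=np.array(z,float);z/=np.linalg.norm(z);x=np.array(x,float);x-=z*(x@z);x/=np.linalg.norm(x)
    return R.from_matrix(np.c_[x,np.cross(z,x),z])
def rows(wps,p=None,r=None):
    """wps: (target TCP pos, R, n rows)"""
    if p is None: p,r=pose()
    for t,rt,n in wps:
        print('to',np.round(t,1))
        for k in range(n,0,-1):
            rv=(r.inv()*rt).as_rotvec()/k; d=r.inv().apply(np.array(t)-p)/k/10
            d=np.round(d,2);rv=np.round(rv,3); print(d.tolist()+rv.tolist())
            p=p+r.apply(d*10); r=r*R.from_rotvec(rv)
    return p,r
PZ=53.9
def tcp(g,r): return np.array(g)-r.apply([0,0,PZ])
E
python3 - <<'E'
from h import *
np.set_printoptions(precision=2,suppress=True)
p,r=pose();print(r.as_matrix())
yaw=np.radians(-105.5);h=np.array([np.cos(yaw),np.sin(yaw),0]);y=np.array([-h[1],h[0],0])
a=np.radians(25);R1=frame(np.cos(a)*np.array([0,0,-1])+np.sin(a)*h, y)
print((r.inv()*R1).as_rotvec(), (r.inv()*frame([0,0,-1]+0*h,-y)).magnitude())
g=np.array([457.8,174.8,34])-87*h
print('g',g)
mid=np.array([540,-180,370]);
rows([(mid,R.from_rotvec([0,0,0])*r,8),(tcp(g+[0,0,110],R1),R1,8)])
E
```

```text
[[ 0.28 -0.96 -0.  ]
 [-0.96 -0.28 -0.  ]
 [ 0.    0.   -1.  ]]
[-0.4   0.22 -1.  ] 2.1270480749011895
g [481.05 258.64  34.  ]
to [ 540 -180  370]
[-4.06, -5.84, -0.83, 0.0, 0.0, 0.0]
[-4.06, -5.84, -0.83, 0.0, 0.0, 0.0]
[-4.06, -5.84, -0.83, 0.0, 0.0, 0.0]
[-4.07, -5.84, -0.82, 0.0, 0.0, 0.0]
[-4.06, -5.84, -0.83, 0.0, 0.0, 0.0]
[-4.07, -5.85, -0.82, 0.0, 0.0, 0.0]
[-4.06, -5.84, -0.83, 0.0, 0.0, 0.0]
[-4.07, -5.85, -0.82, 0.0, 0.0, 0.0]
to [487.1 280.6 192.8]
[-5.71, -0.99, 2.21, -0.05, 0.028, -0.125]
[-5.59, -1.8, 1.99, -0.05, 0.028, -0.125]
[-5.37, -2.58, 1.72, -0.05, 0.028, -0.125]
[-5.05, -3.31, 1.43, -0.05, 0.028, -0.125]
[-4.63, -3.98, 1.11, -0.049, 0.027, -0.124]
[-4.12, -4.57, 0.78, -0.05, 0.028, -0.125]
[-3.53, -5.08, 0.43, -0.049, 0.027, -0.124]
[-2.89, -5.5, 0.09, -0.05, 0.028, -0.125]
```

>>> drive_tool(motion=[[0.5,-3.25,-4.67,-0.66,0,0,0],[0.5,-3.25,-4.67,-0.66,0,0,0],[0.5,-3.25,-4.67,-0.66,0,0,0],[0.5,-3.25,-4.67,-0.66,0,0,0],[0.5,-3.25,-4.67,-0.66,0,0,0]])

```text
clock: 1.82
position: [362.5, -400.4, 337.4]
tcp_rot: [0.801, -0.599, 0.0, 0.0]
wrist_force: [0.8, -0.3, -0.8]
gripper_width: 0.497
```

>>> drive_tool(motion=[[0.5,-3.25,-4.67,-0.66,0,0,0],[0.5,-3.25,-4.67,-0.66,0,0,0],[0.5,-3.25,-4.67,-0.66,0,0,0],[0.5,-3.25,-4.67,-0.66,0,0,0],[0.5,-3.25,-4.67,-0.66,0,0,0]])

```text
clock: 2.45
position: [540.6, -178.8, 370.4]
tcp_rot: [0.8, -0.599, 0.0, 0.0]
wrist_force: [-0.1, -0.8, 0.2]
gripper_width: 0.499
```

```bash
cat > g1.py <<'E'
from h import *
import sys
np.set_printoptions(precision=2,suppress=True)
s=ctrl.get_state();print(s['clock'],s['q'],s['position'])
yaw=np.radians(-105.5);h=np.array([np.cos(yaw),np.sin(yaw),0]);y=np.array([-h[1],h[0],0])
a=np.radians(25);R1=frame(np.cos(a)*np.array([0,0,-1])+np.sin(a)*h, y)
g=np.array([457.8,174.8,34])-87*h
E
python3 - <<'E'
from g1 import *
rows([(tcp(g+[0,0,110],R1),R1,10)])
E
```

```text
2.45 [ 0.49  0.29 -0.29  1.72  0.09  1.15 -1.1 ] [ 540.62 -178.79  370.4 ]
to [487.1 280.6 192.8]
[-4.56, -0.78, 1.77, -0.04, 0.022, -0.1]
[-4.49, -1.3, 1.63, -0.04, 0.022, -0.1]
[-4.37, -1.81, 1.47, -0.04, 0.022, -0.1]
[-4.2, -2.29, 1.3, -0.04, 0.022, -0.1]
[-3.97, -2.75, 1.1, -0.04, 0.022, -0.1]
[-3.7, -3.17, 0.9, -0.04, 0.022, -0.1]
[-3.38, -3.56, 0.69, -0.04, 0.022, -0.1]
[-3.02, -3.9, 0.47, -0.039, 0.022, -0.099]
[-2.62, -4.19, 0.25, -0.04, 0.022, -0.1]
[-2.2, -4.44, 0.03, -0.04, 0.023, -0.099]
```

>>> drive_tool(motion=[[0.5,-4.56,-0.78,1.77,-0.04,0.022,-0.1],[0.5,-4.49,-1.3,1.63,-0.04,0.022,-0.1],[0.5,-4.37,-1.81,1.47,-0.04,0.022,-0.1],[0.5,-4.2,-2.29,1.3,-0.04,0.022,-0.1],[0.5,-3.97,-2.75,1.1,-0.04,0.022,-0.1]])

```text
clock: 3.08
position: [512.7, 50.8, 281.1]
tcp_rot: [0.919, -0.378, -0.015, 0.112]
wrist_force: [1.7, 0.5, 0.3]
gripper_width: 0.497
```

>>> drive_tool(motion=[[0.5,-3.7,-3.17,0.9,-0.04,0.022,-0.1],[0.5,-3.38,-3.56,0.69,-0.04,0.022,-0.1],[0.5,-3.02,-3.9,0.47,-0.04,0.022,-0.1],[0.5,-2.62,-4.19,0.25,-0.04,0.022,-0.1],[0.5,-2.2,-4.44,0.03,-0.04,0.023,-0.1]])

```text
clock: 3.7
position: [485.9, 280.5, 192.0]
tcp_rot: [0.967, -0.129, -0.03, 0.215]
wrist_force: [1.1, 0.6, 0.6]
gripper_width: 0.5
```

```bash
python3 - <<'E'
from g1 import *
p,r=pose();print((r.inv()*R1).as_rotvec(),tcp(g+[0,0,110],R1)-p)
rows([(tcp(g+[0,0,35],R1),R1,4),(tcp(g+[0,0,1],R1),R1,4)])
a=snap('top');b=snap('scene')
print('fit pts', px('top',g),px('scene',g))
cu,cv=185,165
m=np.hstack([cv2.resize(a[160:260,150:250],(400,400),interpolation=cv2.INTER_CUBIC),cv2.resize(b[150:250,310:410],(400,400),interpolation=cv2.INTER_CUBIC)])
for (c,u0,v0,o) in (('top',150,160,0),('scene',310,150,400)):
    for q in (g,np.array([457.8,174.8,2.5])+45*h):
        u,v=(px(c,q)-[u0,v0])*4;cv2.circle(m,(int(u)+o,int(v)),4,(0,255,0),1)
cv2.imwrite('pics/m4.png',m[:,:,::-1])
E
```

```text
3.7 [-0.31  0.68 -0.54  1.7   0.55  1.31 -1.34] [485.91 280.52 192.01]
[ 0. -0.  0.] [1.22 0.06 0.84]
to [487.1 280.6 117.8]
[0.03, -0.8, 1.67, 0.001, -0.0, 0.001]
[0.03, -0.79, 1.68, 0.0, -0.0, 0.001]
[0.03, -0.79, 1.68, 0.001, -0.0, 0.001]
[0.03, -0.8, 1.67, 0.0, -0.001, 0.002]
to [487.1 280.6  83.8]
[0.0, -0.36, 0.77, 0.0, 0.0, -0.0]
[0.0, -0.36, 0.77, 0.0, 0.0, -0.0]
[0.0, -0.36, 0.77, 0.0, 0.0, -0.0]
[0.0, -0.35, 0.77, 0.0, 0.0, -0.0]
fit pts [185.83 202.44] [369.74 199.79]
```

View pics/m4.png

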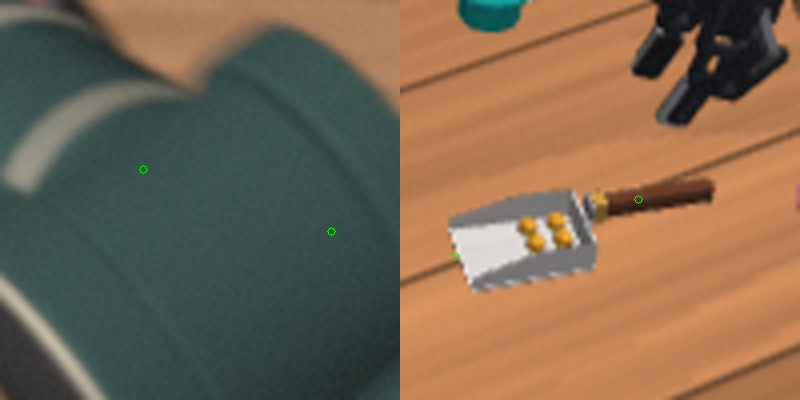

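The four visible buttons and the shovel's handle (scene crop, about (370,199) in original pixels) line up with my model. I'm going down.

>>> drive_tool(motion=[[0.5,0.03,-0.8,1.67,0,0,0],[0.5,0.03,-0.8,1.67,0,0,0],[0.5,0.03,-0.8,1.67,0,0,0],[0.5,0.03,-0.8,1.67,0,0,0]], force=100)

```text
clock: 4.3
position: [487.3, 278.6, 117.1]
tcp_rot: [0.967, -0.131, -0.03, 0.215]
wrist_force: [0.1, 0.2, -0.7]
gripper_width: 0.501
```

>>> drive_tool(motion=[[0.5,0,-0.36,0.77,0,0,0],[0.5,0,-0.36,0.77,0,0,0],[0.5,0,-0.36,0.77,0,0,0],[0.5,0,-0.36,0.77,0,0,0]])

```text
clock: 4.8
position: [487.1, 279.7, 84.2]
tcp_rot: [0.967, -0.13, -0.029, 0.215]
wrist_force: [0.9, 0.0, -0.0]
gripper_width: 0.504
```

```bash
python3 - <<'E'
from g1 import *
p,r=pose();print((r.inv()*R1).as_rotvec(),p+r.apply([0,0,PZ]),g)
a=snap('scene','pics/x5.png')
m=cv2.resize(a[150:250,310:430],(720,600),interpolation=cv2.INTER_CUBIC)
cv2.imwrite('pics/m5.png',m[:,:,::-1])
E
```

```text
4.8 [-0.34  0.83 -0.48  1.73  0.63  1.15 -1.43] [487.1  279.75  84.2 ]
[0. 0. 0.] [481.   257.77  35.36] [481.05 258.64  34.  ]
```

View pics/m5.png

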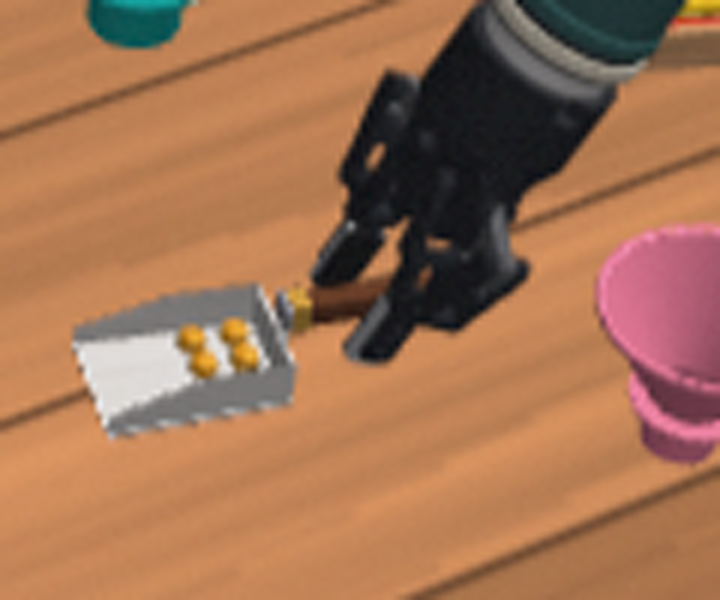

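>>> drive_tool(motion=[[0.3,0,0,0,0,0,0],[0.15,0,0,0,0,0,0],[0,0,0,0,0,0,0],[0,0,0,0,0,0,0],[0,0,0,0,0,0,0]], force=100)

```text
clock: 5.48
position: [487.2, 279.8, 84.9]
tcp_rot: [0.967, -0.13, -0.029, 0.215]
wrist_force: [0.4, -0.2, 3.2]
gripper_width: 0.119
```

```bash
python3 - <<'E'
from g1 import *
p,r=pose();print(r.as_quat(),ctrl.get_state()['wrist_force'])
# lift then move so that nose (45*h ahead of origin, z 2.5) -> funnel axis-22h
p1=p+[0,0,210]
d=np.array([482.5,-129.5])-22*h[:2]-(np.array([457.8,174.8])+45*h[:2])
print('d',d)
rows([(p+[0,0,20],r,3),(p+[0,0,210],r,7),(p+[d[0],d[1],210],r,9)])
E
```

```text
5.475 [-0.34  0.83 -0.48  1.73  0.63  1.16 -1.43] [487.24 279.82  84.9 ]
[ 0.97 -0.13 -0.03  0.21] [ 0.38 -0.19  3.22]
d [  42.6  -239.74]
to [487.2 279.8 104.9]
[-0.0, 0.28, -0.6, 0.0, 0.0, 0.0]
[-0.0, 0.28, -0.61, 0.0, 0.0, 0.0]
[-0.0, 0.29, -0.6, 0.0, 0.0, 0.0]
to [487.2 279.8 294.9]
[-0.0, 1.15, -2.46, 0.0, 0.0, 0.0]
[-0.0, 1.15, -2.46, 0.0, 0.0, 0.0]
[-0.0, 1.15, -2.46, 0.0, 0.0, 0.0]
[-0.0, 1.15, -2.46, 0.0, 0.0, 0.0]
[-0.01, 1.15, -2.46, 0.0, 0.0, 0.0]
[-0.0, 1.14, -2.46, 0.0, 0.0, 0.0]
[-0.01, 1.15, -2.46, 0.0, 0.0, 0.0]
to [529.8  40.1 294.9]
[1.16, 2.21, 1.03, 0.0, 0.0, 0.0]
[1.16, 2.21, 1.03, 0.0, 0.0, 0.0]
[1.16, 2.21, 1.03, 0.0, 0.0, 0.0]
[1.16, 2.22, 1.03, 0.0, 0.0, 0.0]
[1.17, 2.21, 1.04, 0.0, 0.0, 0.0]
[1.16, 2.22, 1.03, 0.0, 0.0, 0.0]
[1.17, 2.21, 1.04, 0.0, 0.0, 0.0]
[1.16, 2.22, 1.03, 0.0, 0.0, 0.0]
[1.17, 2.21, 1.04, 0.0, 0.0, 0.0]
```

>>> drive_tool(motion=[[0,0,0.28,-0.6,0,0,0],[0,0,0.28,-0.6,0,0,0],[0,0,0.28,-0.6,0,0,0],[0,0,0.6,-1.3,0,0,0],[0,0,0.9,-1.9,0,0,0]])

```text
clock: 6.1
position: [486.8, 279.4, 140.6]
tcp_rot: [0.967, -0.13, -0.03, 0.215]
wrist_force: [-0.1, 0.2, -2.0]
gripper_width: 0.119
```

>>> drive_tool(motion=[[0,0,1.15,-2.46,0,0,0],[0,0,1.15,-2.46,0,0,0],[0,0,1.15,-2.46,0,0,0],[0,0,1.15,-2.46,0,0,0],[0,0,1.15,-2.46,0,0,0]])

```text
clock: 6.72
position: [487.0, 279.5, 277.8]
tcp_rot: [0.968, -0.13, -0.029, 0.215]
wrist_force: [0.7, 0.1, -2.1]
gripper_width: 0.119
```

```bash
python3 - <<'E'
from g1 import *
p,r=pose();print(r.as_quat(),ctrl.get_state()['wrist_force'],ctrl.get_state()['gripper_width'])
dz=p[2]-84.9
off=np.array([p[0]-487.2,p[1]-279.8,dz]);print('off',off)
a=snap('scene','pics/x6.png');b=snap('top','pics/x6t.png')
O=np.array([457.8,174.8,0])+off
P=[O+45*h+[0,0,2.5],O+45*h+31*y+[0,0,12],O+45*h-31*y+[0,0,12],O-45*h+28*y+[0,0,26],O-45*h-28*y+[0,0,26]]
u,v=px('scene',O).astype(int);ut,vt=px('top',O).astype(int)
m=np.hstack([a[v-50:v+50,u-65:u+65],b[vt-50:vt+50,ut-65:ut+65]]);m=cv2.resize(m,None,fx=3,fy=3,interpolation=cv2.INTER_CUBIC)
for q in P:
    x=(px('scene',q)-[u-65,v-50])*3;cv2.circle(m,tuple(int(t) for t in x),3,(0,255,0),1)
    x=(px('top',q)-[ut-65-130,vt-50])*3;cv2.circle(m,tuple(int(t) for t in x),3,(0,255,0),1)
cv2.imwrite('pics/m6.png',m[:,:,::-1])
E
```

```text
6.725 [-0.28  0.57 -0.57  1.65  0.49  1.44 -1.28] [487.02 279.52 277.8 ]
[ 0.97 -0.13 -0.03  0.21] [ 0.68  0.07 -2.13] 0.11889345847391661
off [ -0.18  -0.28 192.9 ]
```

View pics/m6.png

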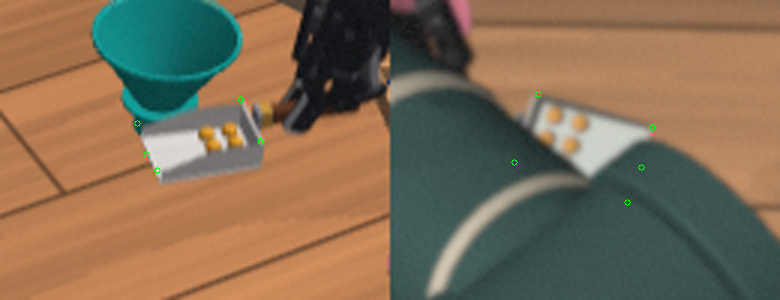

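>>> drive_tool(motion=[[0,0.6,1.1,0.5,0,0,0],[0,1.16,2.21,1.03,0,0,0],[0,1.16,2.21,1.03,0,0,0],[0,1.16,2.21,1.03,0,0,0],[0,1.16,2.21,1.03,0,0,0]])

```text
clock: 7.45
position: [508.3, 157.5, 274.2]
tcp_rot: [0.967, -0.131, -0.031, 0.216]
wrist_force: [-0.2, -0.2, -2.9]
gripper_width: 0.122
```

>>> drive_tool(motion=[[0,1.16,2.21,1.03,0,0,0],[0,1.16,2.21,1.03,0,0,0],[0,1.16,2.21,1.03,0,0,0],[0,1.16,2.21,1.03,0,0,0],[0,0.6,1.1,0.5,0,0,0]])

```text
clock: 8.07
position: [529.5, 37.6, 274.6]
tcp_rot: [0.967, -0.132, -0.031, 0.216]
wrist_force: [0.0, 0.7, -2.8]
gripper_width: 0.119
```

```bash
python3 - <<'E'
from g1 import *
p,r=pose();print((r.inv()*R1).as_rotvec(),ctrl.get_state()['wrist_force'],ctrl.get_state()['gripper_width'])
off=np.array([p[0]-487.2,p[1]-279.8,p[2]-84.9]);print('off',off)
a=snap('scene','pics/x7.png');b=snap('top','pics/x7t.png')
O=np.array([457.8,174.8,0])+off
F=np.array([482.5,-129.5,174])
P=[O+45*h+[0,0,2.5],O+45*h+31*y+[0,0,12],O+45*h-31*y+[0,0,12],O-45*h+28*y+[0,0,26],O-45*h-28*y+[0,0,26]]
print('nose',P[0],'rel',P[0]-F)
u,v=px('scene',P[0]).astype(int);ut,vt=px('top',P[0]).astype(int)
m=np.hstack([a[v-75:v+75,u-70:u+70],b[vt-75:vt+75,ut-70:ut+70]]);m=cv2.resize(m,None,fx=2.8,fy=2.8,interpolation=cv2.INTER_CUBIC)
for q in P:
    x=(px('scene',q)-[u-70,v-75])*2.8;cv2.circle(m,tuple(int(t) for t in x),3,(0,255,0),1)
    x=(px('top',q)-[ut-70-140,vt-75])*2.8;cv2.circle(m,tuple(int(t) for t in x),3,(0,255,0),1)
cv2.imwrite('pics/m7.png',m[:,:,::-1])
E
```

```text
8.075 [ 0.08  0.45 -0.48  1.82  0.57  1.27 -0.93] [529.51  37.58 274.6 ]
[0. 0. 0.] [ 0.02  0.66 -2.76] 0.1192130623411541
off [  42.31 -242.22  189.7 ]
nose [ 488.09 -110.79  192.2 ] rel [ 5.59 18.71 18.2 ]
```

View pics/m7.png

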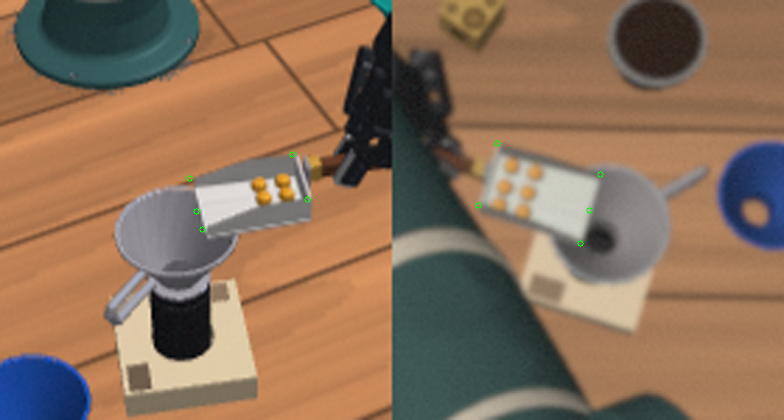

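```bash
python3 - <<'E'
from g1 import *
p,r=pose();N=np.array([488.1,-110.8,192.2]);fw=4*h
seq=[6,12,18,22,25,27.5,30,32.5,35,37.5,41,45,50,55,60]
def T(t,k):
    q=R.from_rotvec(y*np.radians(t));return N+fw*min(1,k/4)+q.apply(p-N),q*r
rows([(*T(t,k+1),1) for k,t in enumerate(seq)])
E
```

```text
8.175 [ 0.08  0.45 -0.48  1.81  0.57  1.27 -0.93] [529.82  38.22 275.02]
to [527.   28.1 290.7]
[-0.0, 1.62, -0.98, 0.105, 0.0, -0.0]
to [523.8  16.4 305.4]
[-0.01, 1.62, -0.98, 0.104, 0.0, -0.001]
to [520.2   3.4 318.8]
[0.0, 1.63, -1.0, 0.105, 0.0, 0.0]
to [517.5  -6.4 327. ]
[-0.0, 1.1, -0.68, 0.07, 0.0, -0.0]
to [515.5 -13.3 332.7]
[-0.0, 0.76, -0.53, 0.052, 0.0, -0.0]
to [513.9 -19.3 337.1]
[-0.01, 0.62, -0.45, 0.044, 0.0, -0.0]
to [512.1 -25.5 341.3]
[0.0, 0.62, -0.44, 0.044, 0.0, -0.001]
to [510.4 -31.9 345.2]
[0.0, 0.63, -0.45, 0.043, 0.0, 0.0]
to [508.6 -38.4 348.8]
[0.0, 0.62, -0.44, 0.044, 0.0, 0.0]
to [506.7 -45.  352.1]
[-0.0, 0.62, -0.44, 0.043, 0.0, 0.0]
to [504.1 -54.6 356.2]
[-0.0, 0.88, -0.62, 0.062, 0.0, -0.0]
to [501.  -65.7 360.2]
[-0.01, 1.01, -0.7, 0.069, 0.0, -0.0]
to [497. -80. 364.]
[0.0, 1.27, -0.86, 0.088, 0.0, -0.001]
to [493.  -94.6 366.5]
[-0.0, 1.26, -0.86, 0.087, 0.0, 0.0]
to [ 488.9 -109.3  367.6]
[-0.0, 1.27, -0.86, 0.087, 0.0, -0.0]
```

>>> drive_tool(motion=[[0,0,1.62,-0.98,0.105,0,0],[0,0,1.62,-0.98,0.105,0,0],[0,0,1.62,-1.0,0.105,0,0],[0,0,1.1,-0.68,0.07,0,0],[0,0,0.76,-0.53,0.052,0,0]])

```text
clock: 8.8
position: [515.5, -11.0, 333.5]
tcp_rot: [0.991, -0.133, -0.001, -0.001]
wrist_force: [0.0, 0.6, -1.9]
gripper_width: 0.124
```

>>> drive_tool(motion=[[0,0,0.62,-0.45,0.044,0,0],[0,0,0.62,-0.44,0.044,0,0],[0,0,0.63,-0.45,0.044,0,0],[0,0,0.62,-0.44,0.044,0,0],[0,0,0.62,-0.44,0.044,0,0]])

```text
clock: 9.43
position: [506.9, -41.8, 352.4]
tcp_rot: [0.985, -0.132, 0.013, -0.11]
wrist_force: [0.0, 0.2, -2.3]
gripper_width: 0.122
```

```bash
python3 - <<'E'
from g1 import *
p,r=pose();print((R1.inv()*r).as_rotvec(),ctrl.get_state()['wrist_force'],ctrl.get_state()['gripper_width'])
a=snap('scene','pics/x8.png')
N=np.array([488.1,-110.8,192.2]);u,v=px('scene',N).astype(int)
m=cv2.resize(a[v-70:v+55,u-70:u+80],None,fx=4,fy=4,interpolation=cv2.INTER_CUBIC)
cv2.imwrite('pics/m8.png',m[:,:,::-1])
E
```

```text
9.425 [ 0.65  0.23 -0.61  1.88 -0.1   1.03 -0.16] [506.87 -41.82 352.42]
[ 0.66 -0.   -0.01] [ 0.03  0.18 -2.26] 0.12179909316198018
```

View pics/m8.png

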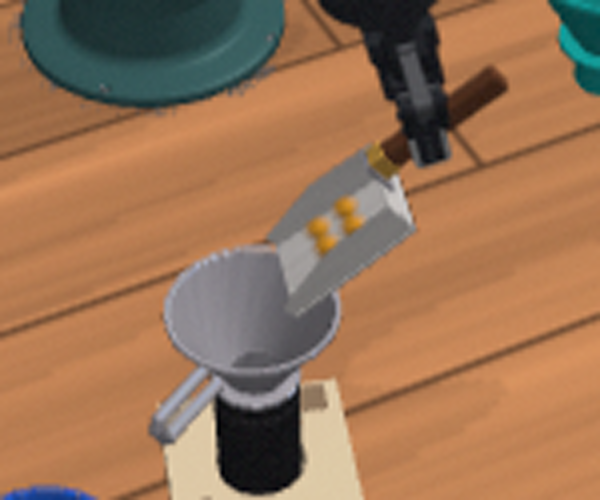

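The tip is at 38°, the nose is over the mouth and the buttons are still in the pan. Tipping on.

>>> drive_tool(motion=[[0,0,0.75,-0.53,0.052,0,0],[0,0,0.75,-0.53,0.052,0,0],[0,0,0.75,-0.53,0.052,0,0],[0,0,0.75,-0.53,0.052,0,0],[0,0,1.0,-0.7,0.069,0,0]])

```text
clock: 10.1
position: [494.8, -86.7, 366.4]
tcp_rot: [0.961, -0.128, 0.032, -0.244]
wrist_force: [-0.6, -0.0, -1.7]
gripper_width: 0.118
```

>>> drive_tool(motion=[[0,0,1.0,-0.7,0.069,0,0],[0,0,1.0,-0.7,0.069,0,0],[0,0,0,0,0,0,0],[0,0,0,0,0,0,0],[0,0,0,0,0,0,0]])

```text
clock: 10.72
position: [488.7, -110.2, 368.5]
tcp_rot: [0.942, -0.126, 0.041, -0.309]
wrist_force: [0.2, 0.4, -1.9]
gripper_width: 0.122
```

```bash
python3 - <<'E'
from g1 import *
p,r=pose();print((R1.inv()*r).as_rotvec(),ctrl.get_state()['wrist_force'],ctrl.get_state()['gripper_width'])
a=snap('scene','pics/x9.png');b=snap('top','pics/x9t.png')
N=np.array([488.1,-110.8,192.2]);u,v=px('scene',N).astype(int);ut,vt=px('top',N).astype(int)
m=np.hstack([a[v-70:v+80,u-65:u+65],b[vt-75:vt+75,ut-65:ut+65]]);m=cv2.resize(m,None,fx=3,fy=3,interpolation=cv2.INTER_CUBIC)
cv2.imwrite('pics/m9.png',m[:,:,::-1])
E
```

```text
10.725 [ 0.97  0.29 -0.63  1.88 -0.51  1.14  0.33] [ 488.73 -110.21  368.55]
[ 1.07 -0.   -0.  ] [ 0.2   0.41 -1.94] 0.12194915064728586
```

View pics/m9.png

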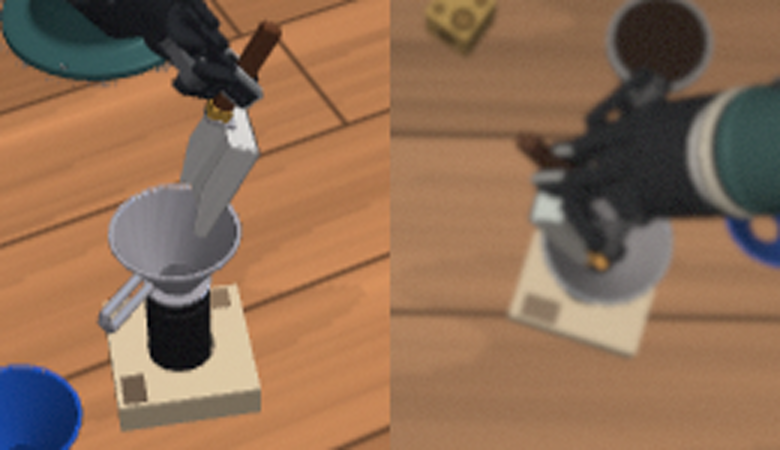

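```bash
python3 - <<'E'
from g1 import *
for c in('top','scene'):
    im=snap(c); 
    hsv=cv2.cvtColor(im,cv2.COLOR_RGB2HSV);k=cv2.inRange(hsv,(12,150,120),(24,255,255))
    n,l,s,ce=cv2.connectedComponentsWithStats(k);print(c,[(s[i][4],ce[i].round().tolist()) for i in range(1,n) if s[i][4]>=3])
    print([(round(a,2),w,px(c,w).round()) for a,w in find(c,'button0',7)])
p,r=pose();N=np.array([484,-115,192.2])
print('spout px',px('top',[482.5,-129.5,113]),px('top',[482.5,-129.5,40]))
# up 50 then unpitch about N+50 while retreating to start
seq=[50,40,30,20,10,0]
p0=p+[0,0,60]
def T(t,k):
    q=R.from_rotvec(y*np.radians(t-61.3));return N+[0,0,60]-h*k*20+q.apply(p-N),q*r
rows([(p0,r,3)]+[(*T(t,k+1),1) for k,t in enumerate(seq)])
E
```

```text
10.825 [ 0.97  0.29 -0.63  1.88 -0.51  1.14  0.33] [ 488.67 -110.65  368.49]
top [(np.int32(9), [330.0, 201.0]), (np.int32(3), [59.0, 257.0])]
[]
scene [(np.int32(21), [337.0, 8.0]), (np.int32(3), [262.0, 6.0]), (np.int32(118), [293.0, 19.0]), (np.int32(73), [422.0, 140.0]), (np.int32(78), [427.0, 150.0]), (np.int32(5), [256.0, 169.0]), (np.int32(21), [415.0, 271.0]), (np.int32(336), [339.0, 299.0]), (np.int32(40), [92.0, 296.0]), (np.int32(4), [434.0, 316.0]), (np.int32(7), [346.0, 318.0]), (np.int32(6), [334.0, 318.0]), (np.int32(6), [79.0, 320.0]), (np.int32(3), [421.0, 322.0]), (np.int32(5), [73.0, 324.0]), (np.int32(4), [410.0, 328.0]), (np.int32(3), [424.0, 328.0]), (np.int32(4), [398.0, 334.0])]
[]
spout px [329.95 198.61] [327.15 204.08]
to [ 488.6 -111.4  428.3]
[-0.0, -1.19, -1.61, 0.0, 0.0, 0.0]
[-0.0, -1.18, -1.61, 0.0, 0.0, 0.0]
[-0.01, -1.19, -1.61, 0.0, 0.0, 0.0]
to [503.1 -59.  424. ]
[0.02, -4.12, 3.57, -0.197, -0.0, 0.001]
to [516.3 -11.5 414.6]
[0.01, -4.06, 2.94, -0.175, -0.0, -0.0]
to [528.9  33.9 400.2]
[0.01, -4.19, 2.6, -0.174, -0.001, 0.0]
to [540.7  76.6 381.4]
[0.01, -4.24, 2.27, -0.175, 0.0, 0.001]
to [551.5 115.7 358.7]
[0.01, -4.24, 1.92, -0.174, -0.0, 0.0]
to [561.3 150.8 332.7]
[0.01, -4.19, 1.57, -0.175, -0.0, 0.001]
```

>>> drive_tool(motion=[[0,0,-1.19,-1.61,0,0,0],[0,0,-1.19,-1.61,0,0,0],[0,0,-1.19,-1.61,0,0,0],[0,0,-4.1,3.5,-0.18,0,0],[0,0,-4.06,2.94,-0.175,0,0]])

```text
clock: 11.65
position: [516.6, -12.1, 416.7]
tcp_rot: [0.981, -0.134, 0.02, -0.136]
wrist_force: [0.6, 0.8, -1.4]
gripper_width: 0.12
```

>>> drive_tool(motion=[[0,0,-4.19,2.6,-0.175,0,0],[0,0,-4.24,2.27,-0.175,0,0],[0,0,-4.24,1.92,-0.175,0,0],[0,0,-4.19,1.57,-0.175,0,0],[0,0,0,0,0,0,0]])

```text
clock: 12.28
position: [558.8, 159.1, 331.0]
tcp_rot: [0.97, -0.124, -0.033, 0.207]
wrist_force: [0.3, 0.2, -0.9]
gripper_width: 0.118
```

```bash
python3 - <<'E'
from g1 import *
p,r=pose();print((r.inv()*R1).as_rotvec(),ctrl.get_state()['wrist_force'],ctrl.get_state()['gripper_width'])
a=snap('scene','pics/x10.png');b=snap('top','pics/x10t.png')
for c in('top','scene'): print([(round(k,2),w,px(c,w).round()) for k,w in find(c,'button0',7)])
def C(im,u,v,w,hh,s): return cv2.resize(im[v:v+hh,u:u+w],(w*s,hh*s),interpolation=cv2.INTER_CUBIC)
m=np.vstack([np.hstack([C(a,200,175,100,75,4),C(b,300,165,60,45,7)[:300,:400]]),np.hstack([C(a,260,120,200,150,2),C(b,140,120,200,150,2)])])
cv2.imwrite('pics/m10.png',m[:,:,::-1])
E
```

```text
12.275 [-0.03  0.53 -0.61  1.6   0.55  1.49 -1.03] [558.79 159.14 331.04]
[-0.02  0.01  0.02] [ 0.33  0.24 -0.89] 0.11774314904640566
[]
[]
```

View pics/m10.png

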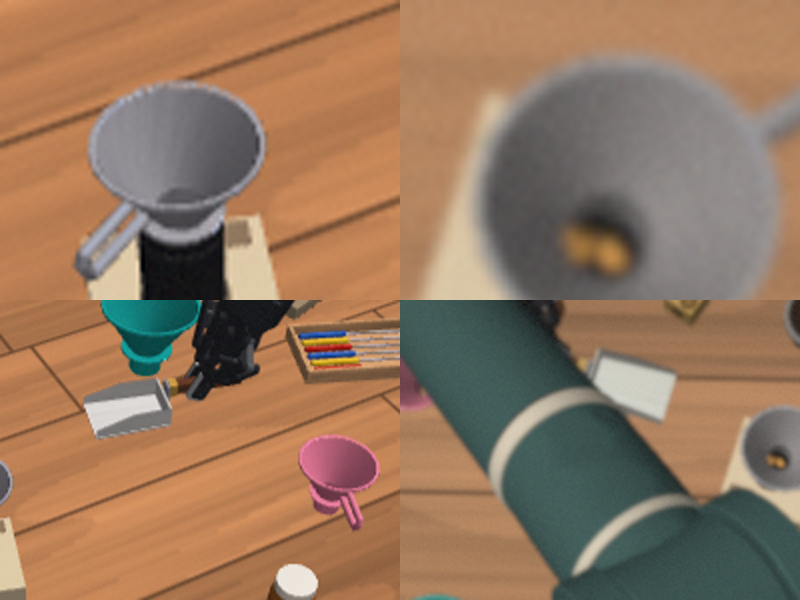

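The pan is empty. Two buttons show down the spout at top (326,200) and (330,201), and none are outside. Now to lay the shovel back where it lay.

```bash
python3 - <<'E'
from g1 import *
t=np.array([487.2,279.8,0]);rows([(t+[0,0,120],R1,6),(t+[0,0,88],R1,4)])
E
```

```text
12.475 [-0.01  0.51 -0.61  1.59  0.55  1.49 -1.03] [561.32 150.1  337.58]
to [487.2 279.8 120. ]
[-1.77, -3.08, 2.6, -0.003, 0.0, -0.0]
[-1.77, -3.09, 2.59, -0.003, 0.0, -0.0]
[-1.77, -3.09, 2.58, -0.003, 0.0, -0.0]
[-1.77, -3.1, 2.57, -0.003, 0.0, -0.0]
[-1.77, -3.11, 2.56, -0.002, 0.0, -0.0]
[-1.77, -3.11, 2.55, -0.003, 0.0, -0.0]
to [487.2 279.8  88. ]
[0.0, -0.34, 0.72, 0.0, 0.0, -0.0]
[0.0, -0.34, 0.73, 0.0, 0.0, -0.0]
[0.0, -0.34, 0.72, 0.0, 0.0, -0.0]
[0.0, -0.33, 0.73, 0.0, 0.0, -0.0]
```

>>> drive_tool(motion=[[0,-1.77,-3.08,2.6,-0.003,0,0],[0,-1.77,-3.09,2.59,-0.003,0,0],[0,-1.77,-3.09,2.58,-0.003,0,0],[0,-1.77,-3.1,2.57,-0.003,0,0],[0,-1.77,-3.11,2.56,-0.003,0,0]])

```text
clock: 13.1
position: [500.2, 257.7, 156.5]
tcp_rot: [0.967, -0.134, -0.028, 0.213]
wrist_force: [-0.0, 0.2, -1.1]
gripper_width: 0.12
```

>>> drive_tool(motion=[[0,-1.77,-3.11,2.55,-0.003,0,0],[0,0,-0.34,0.72,0,0,0],[0,0,-0.34,0.72,0,0,0],[0,0,-0.34,0.72,0,0,0],[0,0,-0.34,0.73,0,0,0]])

```text
clock: 13.72
position: [487.0, 280.4, 87.7]
tcp_rot: [0.967, -0.131, -0.029, 0.215]
wrist_force: [-1.0, 0.2, -0.9]
gripper_width: 0.12
```

>>> drive_tool(motion=[[0,0,-0.09,0.18,0,0,0],[0,0,-0.09,0.18,0,0,0],[0,0,0,0,0,0,0]])

```text
clock: 14.1
position: [486.2, 281.1, 84.5]
tcp_rot: [0.967, -0.131, -0.029, 0.216]
wrist_force: [-0.6, -1.1, 7.0]
gripper_width: 0.117
```

>>> drive_tool(motion=[[0.5,0,0,0,0,0,0],[0.5,0,0,0,0,0,0],[0.5,0,0,-1.5,0,0,0],[0.5,0,0,-4,0,0,0],[0.5,0,0,-6,0,0,0]])

```text
clock: 14.72
position: [498.8, 328.1, 188.0]
tcp_rot: [0.967, -0.13, -0.031, 0.216]
wrist_force: [1.2, 0.6, -0.2]
gripper_width: 0.503
```

```bash
cat > g2.py <<'E'
from h import *
np.set_printoptions(precision=2,suppress=True)
s=ctrl.get_state();print(s['clock'],s['q'],s['position'],s['wrist_force'],s['gripper_width'])
A=np.array([482.5,-129.5,87]);a=np.radians(-59);fx=np.array([np.cos(a),np.sin(a),0]);fy=np.array([-fx[1],fx[0],0])
R2=frame([0,0,-1],fy);gf=A+76*fx+[0,0,83]
E
python3 - <<'E'
from g2 import *
up=np.array([520,100,380])
p,r=pose();rm=R.from_rotvec((R2*r.inv()).as_rotvec()*.4)*r
rows([(up,rm,5),(tcp(gf+[0,0,100],R2),R2,8)])
snap('scene');
print([(round(k,2),w,px('scene',w).round()) for k,w in find('scene','scoop',3)])
E
```

```text
14.725 [-0.33  0.76 -0.6   1.59  0.59  1.38 -1.4 ] [498.84 328.05 188.05] [ 1.22  0.58 -0.24] 0.5030022743429551
to [520 100 380]
[1.61, 5.52, -1.65, 0.033, 0.015, -0.064]
[1.28, 5.55, -1.81, 0.033, 0.014, -0.064]
[0.95, 5.56, -1.98, 0.033, 0.015, -0.063]
[0.63, 5.54, -2.15, 0.033, 0.014, -0.064]
[0.3, 5.49, -2.33, 0.034, 0.015, -0.063]
to [ 521.6 -194.6  323.9]
[-0.15, 3.36, 1.65, 0.031, 0.014, -0.06]
[-0.37, 3.4, 1.54, 0.031, 0.014, -0.06]
[-0.6, 3.42, 1.43, 0.031, 0.013, -0.06]
[-0.82, 3.41, 1.31, 0.031, 0.014, -0.06]
[-1.04, 3.4, 1.19, 0.031, 0.013, -0.059]
[-1.26, 3.37, 1.07, 0.031, 0.014, -0.06]
[-1.47, 3.31, 0.95, 0.031, 0.013, -0.059]
[-1.68, 3.25, 0.83, 0.032, 0.014, -0.06]
[(0.92, array([461.83, 194.61,  15.25]), array([346., 207.]))]
```

>>> drive_tool(motion=[[0.5,1.61,5.52,-1.65,0.033,0.015,-0.064],[0.5,1.28,5.55,-1.81,0.033,0.015,-0.064],[0.5,0.95,5.56,-1.98,0.033,0.015,-0.064],[0.5,0.63,5.54,-2.15,0.033,0.015,-0.064],[0.5,0.3,5.49,-2.33,0.033,0.015,-0.064]])

```text
clock: 15.45
position: [519.7, 98.8, 380.9]
tcp_rot: [0.991, 0.033, -0.016, 0.132]
wrist_force: [1.4, -1.1, 1.0]
gripper_width: 0.499
```

>>> drive_tool(motion=[[0.5,-0.15,3.36,1.65,0.031,0.014,-0.06],[0.5,-0.37,3.4,1.54,0.031,0.014,-0.06],[0.5,-0.6,3.42,1.43,0.031,0.014,-0.06],[0.5,-0.82,3.41,1.31,0.031,0.014,-0.06],[0.5,-1.04,3.4,1.19,0.031,0.014,-0.06]])

```text
clock: 16.08
position: [521.6, -84.9, 344.5]
tcp_rot: [0.982, 0.183, -0.004, 0.051]
wrist_force: [-0.3, -0.5, 0.4]
gripper_width: 0.497
```

>>> drive_tool(motion=[[0.5,-1.26,3.37,1.07,0.031,0.014,-0.06],[0.5,-1.47,3.31,0.95,0.031,0.014,-0.06],[0.5,-1.68,3.25,0.83,0.031,0.014,-0.06],[0.5,0,0,0,0,0,0]])

```text
clock: 16.58
position: [522.1, -198.6, 322.1]
tcp_rot: [0.964, 0.267, 0.003, 0.0]
wrist_force: [-0.0, 0.0, -0.7]
gripper_width: 0.497
```

```bash
python3 - <<'E'
from g2 import *
rows([(tcp(gf+[0,0,40],R2),R2,3),(tcp(gf,R2),R2,4)])
b=snap('top','pics/x11t.png');a=snap('scene','pics/x11.png')
for c in('top','scene'): print(c,[(round(k,2),w,px(c,w).round()) for k,w in find(c,'funnel_grip',6)],px(c,gf))
E
```

```text
16.575 [ 0.9   0.4  -0.76  1.78  0.31  1.08  0.58] [ 522.12 -198.58  322.09] [-0.03  0.01 -0.72] 0.49714681518665355
to [ 521.6 -194.6  263.9]
[0.04, -0.12, 1.94, 0.001, -0.002, -0.0]
[0.05, -0.13, 1.94, 0.001, -0.002, -0.0]
[0.05, -0.12, 1.94, 0.0, -0.001, -0.0]
to [ 521.6 -194.6  223.9]
[0.0, 0.0, 1.0, 0.0, -0.0, -0.0]
[0.0, 0.0, 1.0, 0.0, -0.0, -0.0]
[0.0, 0.0, 1.0, 0.0, -0.0, -0.0]
[0.0, 0.0, 1.0, 0.0, -0.0, -0.0]
top [(0.92, array([ 494.38, -136.04,  152.74]), array([334., 191.])), (0.8, array([217.84, 320.47,  96.91]), array([148., 301.])), (0.61, array([611.03, 372.23,  72.6 ]), array([144., 152.])), (0.52, array([ 223.67, -280.32,  117.2 ]), array([392., 304.])), (0.48, array([ 515.74, -268.36,   64.51]), array([380., 191.])), (0.4, array([464.  , 187.66,   4.65]), array([213., 211.]))] [359.   178.67]
scene [(0.97, array([594.38, 369.93,  66.94]), array([429., 204.])), (0.83, array([ 163.64, -379.5 ,   94.96]), array([111., 185.])), (0.83, array([ 518.9 , -295.42,   66.94]), array([188., 274.])), (0.7, array([204.6 , 307.54,  92.32]), array([335., 125.])), (0.64, array([ 472.19, -125.4 ,  146.03]), array([243., 215.]))] [224.83 231.95]
```

>>> drive_tool(motion=[[0.5,0.05,-0.13,1.94,0,0,0],[0.5,0.05,-0.13,1.94,0,0,0],[0.5,0.05,-0.13,1.94,0,0,0],[0.5,0,0,1.0,0,0,0],[0.5,0,0,1.0,0,0,0]])

```text
clock: 17.4
position: [522.8, -190.4, 243.7]
tcp_rot: [0.963, 0.27, 0.003, 0.0]
wrist_force: [-0.4, -0.5, 0.1]
gripper_width: 0.504
```

>>> drive_tool(motion=[[0.5,0,0,1.0,0,0,0],[0.5,0,0,1.0,0,0,0],[0.35,0,0,0,0,0,0],[0.3,0,0,0,0,0,0]], force=60)

```text
clock: 17.9
position: [523.0, -190.5, 224.8]
tcp_rot: [0.963, 0.27, 0.004, 0.001]
wrist_force: [0.1, 0.5, -0.0]
gripper_width: 0.303
```

```bash
python3 - <<'E'
from g2 import *
a=snap('scene','pics/x12.png');b=snap('top','pics/x12t.png')
def C(im,u,v,w,hh,s): return cv2.resize(im[v:v+hh,u:u+w],(w*s,hh*s),interpolation=cv2.INTER_CUBIC)
m=np.hstack([C(a,200,195,56,56,7),C(b,320,155,56,56,7)])
cv2.imwrite('pics/m11.png',m[:,:,::-1]);p,r=pose();print(p+r.apply([0,0,PZ]),gf)
E
```

```text
17.9 [ 0.83  0.52 -0.7   1.87  0.41  0.9   0.48] [ 523.05 -190.49  224.8 ] [ 0.11  0.48 -0.04] 0.3028916980834267
[ 523.5  -190.49  171.07] [ 521.64 -194.64  170.  ]
```

View pics/m11.png

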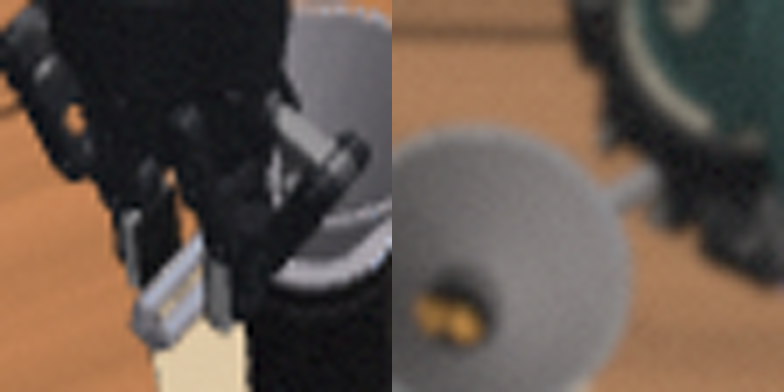

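>>> drive_tool(motion=[[0.25,-0.15,0,0,0,0,0],[0.2,0,0,0,0,0,0],[0.2,0,0,0,0,0,0]])

```text
clock: 18.38
position: [521.5, -191.3, 224.6]
tcp_rot: [0.963, 0.27, 0.003, 0.001]
wrist_force: [0.2, 0.1, -0.9]
gripper_width: 0.201
```

```bash
python3 - <<'E'
from g2 import *
p,r=pose();print((p+r.apply([0,0,PZ])-A)@fy, r.inv().apply(s['wrist_force']),s['ft_torque'])
E
```

```text
18.375 [ 0.84  0.51 -0.7   1.87  0.41  0.9   0.49] [ 521.53 -191.31  224.6 ] [ 0.19  0.15 -0.91] 0.20136197538452316
1.9618555413530094 [ 0.23 -0.03  0.91] [ 0.   -0.02 -0.02]
```

>>> drive_tool(motion=[[0.17,0,0,0,0,0,0],[0.15,0,0,0,0,0,0]])

```text
clock: 18.62
position: [521.5, -191.2, 224.5]
tcp_rot: [0.963, 0.27, 0.003, 0.001]
wrist_force: [-0.5, -0.8, 0.4]
gripper_width: 0.15
```

>>> drive_tool(motion=[[0.13,0,0,0,0,0,0],[0.13,0,0,0,0,0,0]])

```text
clock: 18.88
position: [521.5, -191.2, 224.5]
tcp_rot: [0.963, 0.27, 0.003, 0.001]
wrist_force: [0.2, -0.4, -0.2]
gripper_width: 0.128
```

```bash
python3 - <<'E'
from g2 import *
p,r=pose();print((p+r.apply([0,0,PZ])-A)@fy, r.inv().apply(s['wrist_force']),s['ft_torque'])
E
```

```text
18.875 [ 0.84  0.52 -0.7   1.87  0.41  0.9   0.49] [ 521.52 -191.22  224.47] [ 0.18 -0.37 -0.2 ] 0.12780003997383305
1.9930318589574563 [-0.04  0.41  0.2 ] [-0.01  0.04 -0.05]
```

>>> drive_tool(motion=[[0.05,0,0,0,0,0,0],[0,0,0,0,0,0,0],[0,0,0,0,0,0,0]], force=90)

```text
clock: 19.25
position: [521.5, -191.3, 224.5]
tcp_rot: [0.963, 0.27, 0.003, 0.001]
wrist_force: [-0.9, -0.0, 1.6]
gripper_width: 0.065
```

>>> drive_tool(motion=[[0,0,0,-0.3,0,0,0],[0,0,0,-0.4,0,0,0],[0,0,0,-0.5,0,0,0],[0,0,0,0,0,0,0]])

```text
clock: 19.75
position: [521.8, -191.3, 237.1]
tcp_rot: [0.963, 0.27, 0.004, 0.001]
wrist_force: [1.2, -0.3, -1.2]
gripper_width: 0.068
```

```bash
cat > gold.py <<'E'
from h import *
def gold(im):
    k=cv2.inRange(cv2.cvtColor(im,cv2.COLOR_RGB2HSV),(10,110,70),(26,255,255))[185:225,310:350]
    k=k.copy();n,l,s,ce=cv2.connectedComponentsWithStats(k);return [(int(s[i][4]),(ce[i]+[310,185]).round(1).tolist()) for i in range(1,n) if s[i][4]>=2]
E
python3 - <<'E'
from g2 import *
from gold import gold
for f in('pics/x10t.png','pics/x12t.png'): print(gold(cv2.imread(f)[:,:,::-1].copy()))
print(gold(snap('top','pics/x13t.png')))
E
```

```text
19.75 [ 0.85  0.5  -0.71  1.86  0.4   0.92  0.5 ] [ 521.75 -191.3   237.09] [ 1.18 -0.31 -1.25] 0.06786787606397536
[(46, [327.9, 200.1]), (37, [347.9, 219.2])]
[(45, [327.9, 200.2]), (37, [348.0, 218.9])]
[(34, [328.2, 199.7]), (38, [347.9, 219.1])]
```

>>> drive_tool(motion=[[0,0,0,-0.3,0,0,0],[0,0,0,-0.4,0,0,0],[0,0,0,-0.2,0,0,0],[0,0,0,0,0,0,0]])

```text
clock: 20.3
position: [521.5, -191.3, 245.7]
tcp_rot: [0.963, 0.27, 0.004, 0.001]
wrist_force: [0.5, -0.1, -1.6]
gripper_width: 0.069
```

```bash
python3 - <<'E'
from g2 import *
from gold import gold
F=[]
for i in range(6): im=snap('top','pics/x14t.png');F.append(ctrl.get_state()['wrist_force'][2])
print(gold(im),F)
for f in ('x10t','x12t','x13t','x14t'):
    im=cv2.imread(f'pics/{f}.png')[:,:,::-1];print(f);print(im[193:207,320:338,0].astype(int)-im[193:207,320:338,2])
E
```

```text
20.3 [ 0.85  0.49 -0.71  1.86  0.39  0.93  0.51] [ 521.49 -191.33  245.74] [ 0.53 -0.09 -1.59] 0.06865645334669628
[(30, [328.6, 199.8]), (38, [348.0, 218.9])] [np.float64(-0.4635870051555241), np.float64(-1.1323020892673048), np.float64(-1.770070036221944), np.float64(-0.7771607636017893), np.float64(-0.9895103839138285), np.float64(-0.15992492718453066)]
x10t
[[  4   2   3   2   4   6   5   2   2   5   2   4   4   4   6   6   7   6]
 [  5   3   3   4   4   5   4   4   4   3   4   3   3   4   6   6   7   7]
 [  3   5   3   4   5   5   0   2   4   2   4   3   6   5   4   5   5   7]
 [  3   3   2  10  14  12  11   7   3   1   3   3   3   3   4   5   7   6]
 [  3   5  11  28  40  40  34  26  17  16  13   4   2   2   4   5   5   6]
 [  4   5  18  44  69  71  65  54  43  46  38  20   4   3   5   4   6   6]
 [  2   4  17  47  78  88  86  76  73  78  70  47  18   6   4   4   6   8]
 [  4   5  15  39  73  94  94  88  91 104 100  77  43  10   5   4   7   6]
 [  4   2  10  26  57  81  84  75  90 112 113  91  59  19   5   5   5   6]
 [  2   5   7  14  35  50  52  49  69  96 105  92  58  20   4
[... 2782 characters left out ...]
 -3  -2   3   2   5   4]
 [  4   2   5  13  28  45  56  50  41  42  34  21   5   2   1   5   4   5]
 [  1   3   5   8  28  54  69  70  68  72  67  43  21   6   3   1   4   6]
 [  4   1   4   8  20  45  67  74  82  95  91  69  38  13   2   2   3   6]
 [  2   3   2   5  11  27  46  57  77 102 101  81  49  15   4   4   5   5]
 [  4   4   2   3   6  10  18  31  56  83  88  73  42  12   6   5   5   3]
 [  2   3   4   3   4   4   8  10  24  43  51  42  23  10   6   4   5   5]
 [  2   2   4   4   3   5   3   4   7  14  18  16  10   6   4   4   4   4]
 [  6   3   4   5   3   3   3   5   4   7   6   6   5   5   4   3   7   5]
 [  4   2   3   4   4   2   3   5   4   3   5   4   4   5   4   3   5   5]]
```

The gold stays at top (329,201) while the funnel rises, so nothing is jammed in the spout. Lifting on, and carrying the funnel to (560,70).

>>> drive_tool(motion=[[0,0,0,-0.8,0,0,0],[0,0,0,-1.2,0,0,0],[0,0,0,-1.5,0,0,0],[0,0,0,-1.5,0,0,0],[0,0,0,-1.5,0,0,0]])

```text
clock: 21.22
position: [521.0, -191.3, 311.9]
tcp_rot: [0.963, 0.27, 0.004, 0.001]
wrist_force: [-0.4, -0.2, -1.2]
gripper_width: 0.069
```

```bash
python3 - <<'E'
from g2 import *
from gold import gold
im=snap('top','pics/x15t.png');print(gold(im))
p,r=pose();t=np.array([521.5+77.5,-191.3+199.5,0])
rows([(t+[0,0,p[2]],R2,9),(t+[0,0,150],R2,7),(t+[0,0,139],R2,4)])
E
```

```text
21.225 [ 0.89  0.41 -0.76  1.8   0.32  1.05  0.57] [ 521.04 -191.35  311.95] [-0.36 -0.19 -1.23] 0.06852755826724395
[(38, [347.9, 219.2])]
to [599.    8.2 313.9]
[1.88, -1.45, 0.01, 0.001, -0.001, 0.001]
[1.88, -1.45, 0.01, 0.001, -0.001, 0.001]
[1.88, -1.45, 0.0, 0.001, -0.001, 0.001]
[1.88, -1.46, 0.01, 0.001, -0.001, 0.0]
[1.88, -1.45, 0.0, 0.0, -0.001, 0.001]
[1.88, -1.46, 0.0, 0.001, -0.001, 0.0]
[1.88, -1.46, 0.0, 0.0, -0.001, 0.001]
[1.88, -1.46, 0.0, 0.001, -0.001, 0.0]
[1.88, -1.45, 0.01, 0.0, -0.0, 0.001]
to [599.    8.2 150. ]
[-0.0, -0.0, 2.34, 0.0, -0.0, -0.0]
[-0.0, -0.0, 2.34, 0.0, -0.0, -0.0]
[-0.0, -0.0, 2.34, 0.0, -0.0, -0.0]
[-0.0, -0.0, 2.34, 0.0, -0.0, -0.0]
[-0.0, -0.0, 2.34, 0.0, -0.0, -0.0]
[-0.0, -0.0, 2.34, 0.0, -0.0, -0.0]
[-0.0, -0.0, 2.34, 0.0, -0.0, -0.0]
to [599.    8.2 139. ]
[-0.0, -0.0, 0.28, 0.0, -0.0, -0.0]
[-0.0, -0.0, 0.27, 0.0, -0.0, -0.0]
[-0.0, -0.0, 0.28, 0.0, -0.0, -0.0]
[-0.0, -0.0, 0.27, 0.0, -0.0, -0.0]
```

>>> drive_tool(motion=[[0,1.88,-1.45,0,0,0,0],[0,1.88,-1.45,0,0,0,0],[0,1.88,-1.45,0,0,0,0],[0,1.88,-1.46,0,0,0,0],[0,1.88,-1.46,0,0,0,0]])

```text
clock: 21.9
position: [563.6, -79.7, 311.1]
tcp_rot: [0.963, 0.27, 0.003, 0.001]
wrist_force: [-0.1, 0.3, -1.9]
gripper_width: 0.064
```

>>> drive_tool(motion=[[0,1.88,-1.46,0,0,0,0],[0,1.88,-1.46,0,0,0,0],[0,1.88,-1.46,0,0,0,0],[0,1.88,-1.46,0,0,0,0],[0,0,0,1.0,0,0,0]])

```text
clock: 22.52
position: [597.9, 10.9, 301.8]
tcp_rot: [0.962, 0.272, 0.004, 0.0]
wrist_force: [-0.4, -0.9, -1.9]
gripper_width: 0.07
```

>>> drive_tool(motion=[[0,0,0,3,0,0,0],[0,0,0,3,0,0,0],[0,0,0,3,0,0,0],[0,0,0,3,0,0,0],[0,0,0,2,0,0,0]])

```text
clock: 23.15
position: [597.4, 7.1, 159.2]
tcp_rot: [0.963, 0.269, 0.002, 0.001]
wrist_force: [-0.2, 0.0, -0.8]
gripper_width: 0.071
```

```bash
python3 - <<'E'
from g2 import *
from gold import gold
im=snap('top','pics/x16t.png');print(gold(im));snap('scene','pics/x16.png')
p,r=pose();print((r.inv()*R2).as_rotvec())
for c in('top','scene'): print(c,[(round(k,2),w,px(c,w).round()) for k,w in find(c,'funnel',6)])
E
```

```text
23.15 [ 0.42  0.67 -0.66  1.81  0.53  0.84  0.05] [597.4    7.14 159.17] [-0.2   0.   -0.84] 0.07058360784106528
[]
[ 0.   -0.    0.01]
top [(0.95, array([ 553.33, -318.06,   68.82]), array([398., 178.])), (0.91, array([571.87,  68.35,  88.77]), array([255., 166.])), (0.79, array([610.62, 371.93,  70.58]), array([144., 152.])), (0.66, array([215.73, 312.53, 100.65]), array([151., 302.])), (0.55, array([ 143.08, -418.25,  104.7 ]), array([449., 339.])), (0.23, array([466.44, 189.21,  -0.68]), array([213., 210.]))]
scene [(0.94, array([207.42, 344.22, 108.96]), array([346., 118.])), (0.9, array([ 517.68, -292.3 ,   64.95]), array([189., 274.])), (0.75, array([591.65, 373.79,  69.94]), array([430., 203.])), (0.73, array([ 164.92, -380.52,   97.03]), array([111., 185.])), (0.61, array([573.44, 103.72,  92.27]), array([343., 226.]))]
```

>>> drive_tool(motion=[[0,0,0,0.8,0,0,0],[0,0,0,0.6,0,0,0],[0,0,0,0.4,0,0,0],[0,0,0,0.2,0,0,0]])

```text
clock: 23.85
position: [598.4, 8.8, 141.0]
tcp_rot: [0.963, 0.27, 0.003, 0.001]
wrist_force: [-0.4, 0.5, -0.9]
gripper_width: 0.068
```

>>> drive_tool(motion=[[0,0,0,0.1,0,0,0],[0,0,0,0,0,0,0]])

```text
clock: 24.1
position: [598.5, 8.8, 140.3]
tcp_rot: [0.963, 0.27, 0.003, 0.001]
wrist_force: [-0.6, -0.6, -0.4]
gripper_width: 0.063
```

>>> drive_tool(motion=[[0,0,0,0.15,0,0,0],[0,0,0,0,0,0,0]])

```text
clock: 24.35
position: [598.4, 8.8, 138.6]
tcp_rot: [0.963, 0.27, 0.003, 0.001]
wrist_force: [-0.6, 0.3, -2.0]
gripper_width: 0.066
```

>>> drive_tool(motion=[[0,0,0,0.15,0,0,0],[0,0,0,0,0,0,0]])

```text
clock: 24.6
position: [598.8, 8.4, 137.5]
tcp_rot: [0.963, 0.27, 0.004, 0.001]
wrist_force: [0.2, -1.6, 2.4]
gripper_width: 0.071
```

>>> drive_tool(motion=[[0.15,0,0,0,0,0,0],[0.4,0,0,0,0,0,0],[0.4,0,0,0,0,0,0],[0.4,0,0,-1.5,0,0,0],[0.4,0,0,-3,0,0,0]])

```text
clock: 25.22
position: [597.6, 8.9, 182.4]
tcp_rot: [0.963, 0.27, 0.002, 0.0]
wrist_force: [0.7, 0.1, -0.2]
gripper_width: 0.405
```

>>> drive_tool(motion=[[0.6,0,0,-5,0,0,0],[1,0,0,-5,0,0,0],[1,0,0,-4,0,0,0],[1,0,0,0,0,0,0]])

```text
clock: 25.72
position: [598.6, 9.5, 327.0]
tcp_rot: [0.963, 0.27, 0.007, 0.002]
wrist_force: [-0.7, 0.6, 0.5]
gripper_width: 1.003
```

```bash
python3 - <<'E'
from g2 import *
from gold import gold
a=snap('scene','pics/x17.png')
for c in('scene',): print(c,[(round(k,2),w,px(c,w).round()) for k,w in find(c,'funnel',6)],[(round(k,2),w,px(c,w).round()) for k,w in find(c,'crucible',3)],[(round(k,2),w,px(c,w).round()) for k,w in find(c,'button0',6)])
b=snap('top','pics/x17t.png');c='top';print(gold(b))
print([(round(k,2),w,px(c,w).round()) for k,w in find(c,'crucible',3)],[(round(k,2),w,px(c,w).round()) for k,w in find(c,'button0',7)])
def C(im,u,v,w,hh,s): return cv2.resize(im[v:v+hh,u:u+w],(w*s,hh*s),interpolation=cv2.INTER_CUBIC)
m=np.vstack([np.hstack([C(a,205,205,80,60,5),C(b,290,170,80,60,5)]),np.hstack([C(a,240,150,200,150,2),C(b,190,100,200,150,2)])])
cv2.imwrite('pics/m12.png',m[:,:,::-1])
E
```

```text
25.725 [ 0.51  0.48 -0.78  1.68  0.37  1.12  0.17] [598.58   9.46 326.95] [-0.72  0.62  0.49] 1.0034480995114512
scene [(0.85, array([238.59, 348.51, 104.66]), array([352., 124.])), (0.81, array([ 165.51, -383.41,   95.62]), array([110., 186.])), (0.74, array([ 519.6 , -294.63,   63.06]), array([189., 275.])), (0.72, array([551.25,  79.72,  67.1 ]), array([329., 230.])), (0.58, array([591.37, 370.7 ,  66.4 ]), array([429., 204.]))] [(0.57, array([ 498.43, -130.01,   87.55]), array([247., 239.])), (0.25, array([460.19, 205.59,  14.96]), array([349., 206.]))] []
[]
[(0.7, array([465.99, 188.9 ,   1.68]), array([213., 210.]))] [(0.56, array([575.91,  70.43,  65.83]), array([255., 167.]))]
```

View pics/m12.png

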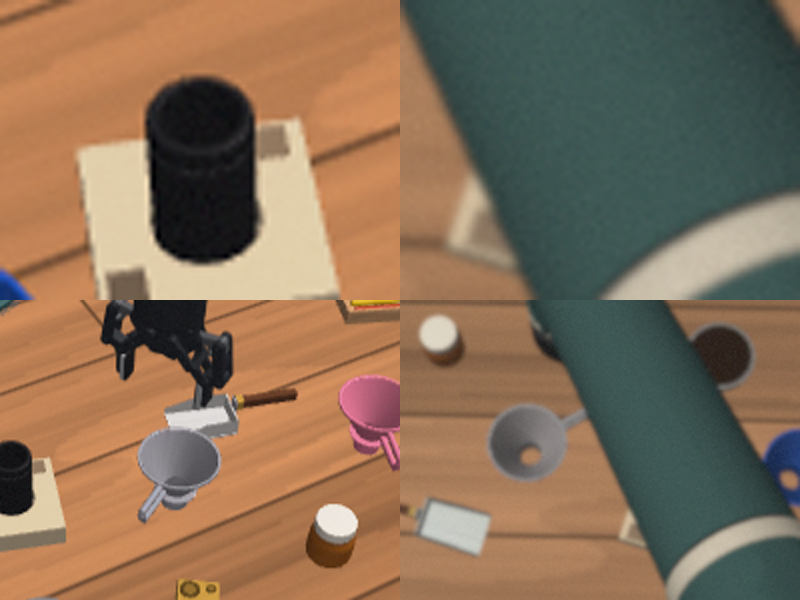

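Picture 12 shows:
- the funnel upright on the bench at scene (329,230), clear of the block
- the shovel flat behind it, its pan empty
- the crucible upright in the block, rim centre at scene (245,228)
- no gold lying about

Now for the crucible.

```bash
python3 - <<'E'
from g2 import *
print('rim',atz('scene',245,228.4,113),'px of axis rim',px('scene',[482.5,-129.5,113]))
# base ellipse: bottom edge v=205+262/5, sides 152..258 -> u
print('base u',205+(152+258)/10, px('scene',[482.5,-129.5,32]), 'front', px('scene',[482.5,-129.5,32])+0)
c=np.array([482.5,-129.5,0])
b=np.array([c[0],c[1],240]);rows([(np.array([c[0]+20,c[1]+20,300]),R2,5),(b,R2,3)])
E
```

```text
26.075 [ 0.51  0.48 -0.78  1.69  0.37  1.12  0.17] [596.81   8.58 321.11] [ 0.41 -0.82  0.44] 0.9981906987103546
rim [ 485.52 -128.38  113.  ] px of axis rim [244.08 227.74]
base u 246.0 [245.18 248.7 ] front [245.18 248.7 ]
to [ 502.5 -109.5  300. ]
[-2.84, 1.04, 0.41, 0.0, -0.001, 0.001]
[-2.84, 1.04, 0.41, 0.0, -0.001, 0.001]
[-2.84, 1.04, 0.42, 0.001, -0.001, 0.001]
[-2.84, 1.04, 0.42, 0.0, -0.001, 0.002]
[-2.83, 1.05, 0.42, 0.001, -0.001, 0.001]
to [ 482.5 -129.5  240. ]
[-0.91, 0.23, 2.0, -0.0, 0.0, 0.0]
[-0.92, 0.23, 2.0, -0.0, 0.0, 0.0]
[-0.91, 0.22, 2.0, -0.0, 0.0, 0.0]
```

>>> drive_tool(motion=[[1,-2.84,1.04,0.41,0,0,0],[1,-2.84,1.04,0.41,0,0,0],[1,-2.84,1.04,0.42,0,0,0],[1,-2.84,1.04,0.42,0,0,0],[1,-2.83,1.05,0.42,0,0,0]])

```text
clock: 26.7
position: [502.4, -110.3, 299.9]
tcp_rot: [0.963, 0.27, 0.003, 0.0]
wrist_force: [0.4, -0.5, -0.4]
gripper_width: 0.999
```

>>> drive_tool(motion=[[1,-0.88,0.23,2,0,0,0],[1,-0.88,0.23,2,0,0,0],[1,-0.8,0.22,2,0,0,0],[1,0,0,0,0,0,0]])

```text
clock: 27.2
position: [484.1, -128.9, 238.9]
tcp_rot: [0.963, 0.27, 0.002, -0.001]
wrist_force: [0.5, -0.5, -0.4]
gripper_width: 1.005
```

```bash
python3 - <<'E'
from g2 import *
p,r=pose();print((r.inv()*frame([0,0,-1],fy)).as_rotvec())
rows([(np.array([484,-129,180]),R2,3),(np.array([484,-129,128]),R2,5)])
E
```

```text
27.2 [ 0.82  0.42 -0.75  1.98  0.37  0.88  0.41] [ 484.08 -128.93  238.92] [ 0.54 -0.49 -0.45] 1.0051646958327958
[-0.   -0.    0.01]
to [ 484 -129  180]
[-0.01, 0.0, 1.96, -0.0, -0.001, 0.002]
[-0.01, 0.0, 1.97, -0.0, -0.001, 0.002]
[-0.01, 0.0, 1.96, -0.0, -0.002, 0.001]
to [ 484 -129  128]
[0.0, 0.0, 1.04, -0.0, 0.0, 0.0]
[0.0, 0.0, 1.04, -0.0, 0.0, 0.0]
[0.0, 0.0, 1.04, -0.0, 0.0, 0.0]
[0.0, 0.0, 1.04, -0.0, 0.0, 0.0]
[0.01, 0.01, 1.04, -0.0, 0.0, 0.0]
```

>>> drive_tool(motion=[[1,0,0,1.96,0,0,0],[1,0,0,1.96,0,0,0],[1,0,0,1.96,0,0,0]], force=50)

```text
clock: 27.58
position: [485.7, -128.4, 180.3]
tcp_rot: [0.963, 0.27, 0.003, 0.0]
wrist_force: [0.6, 0.3, -1.3]
gripper_width: 1.002
```

>>> drive_tool(motion=[[1,0,0,1.04,0,0,0],[1,0,0,1.04,0,0,0],[1,0,0,1.04,0,0,0],[1,0,0,1.04,0,0,0],[1,0,0,1.04,0,0,0]])

```text
clock: 28.2
position: [486.2, -128.7, 129.2]
tcp_rot: [0.963, 0.27, 0.004, 0.001]
wrist_force: [0.4, -0.1, -0.8]
gripper_width: 1.002
```

>>> drive_tool(motion=[[0.85,0,0,0,0,0,0],[0.75,0,0,0,0,0,0],[0.7,0,0,0,0,0,0],[0.7,0,0,0,0,0,0]])

```text
clock: 28.7
position: [485.9, -128.9, 129.9]
tcp_rot: [0.963, 0.27, 0.003, 0.001]
wrist_force: [-1.8, 0.1, 1.6]
gripper_width: 0.699
```

>>> drive_tool(motion=[[0.67,0,0,0,0,0,0],[0.65,0,0,0,0,0,0],[0.65,0,0,0,0,0,0]])

```text
clock: 29.08
position: [485.5, -129.1, 129.7]
tcp_rot: [0.963, 0.27, 0.003, 0.001]
wrist_force: [-4.9, -3.4, 4.2]
gripper_width: 0.653
```

```bash
python3 - <<'E'
from g2 import *
p,r=pose();F=[]
for i in range(4): ctrl.read_camera('top');F.append(r.inv().apply(ctrl.get_state()['wrist_force']))
print(np.array(F),ctrl.get_state()['gripper_width'])
E
```

```text
29.075 [ 0.7   0.58 -0.62  2.05  0.54  0.67  0.27] [ 485.45 -129.15  129.68] [-4.87 -3.4   4.22] 0.6530429264654272
[[-4.78  0.19 -4.82]
 [-5.54 -0.04 -3.68]
 [-5.32  0.33 -4.48]
 [-4.14 -0.14 -3.48]] 0.6538146718920029
```

>>> drive_tool(motion=[[0.68,-0.15,0,0,0,0,0],[0.65,0,0,0,0,0,0],[0.65,0,0,0,0,0,0]])

```text
clock: 29.65
position: [485.1, -129.3, 129.8]
tcp_rot: [0.963, 0.27, 0.004, 0.001]
wrist_force: [-0.2, -0.3, 0.9]
gripper_width: 0.647
```

```bash
python3 - <<'E'
from g2 import *
p,r=pose();print(r.inv().apply(s['wrist_force']))
E
```

```text
29.65 [ 0.7   0.58 -0.62  2.05  0.54  0.67  0.27] [ 485.08 -129.27  129.76] [-0.2  -0.32  0.95] 0.6468795489004439
[-0.33  0.18 -0.95]
```

Centred. Now closing, a slow first lift, and a check of the weight.

>>> drive_tool(motion=[[0.6,0,0,0,0,0,0],[0.5,0,0,0,0,0,0],[0.4,0,0,0,0,0,0],[0.4,0,0,0,0,0,0]], force=70)

```text
clock: 30.15
position: [484.9, -129.3, 130.2]
tcp_rot: [0.963, 0.27, 0.003, 0.001]
wrist_force: [-3.2, -0.3, 6.5]
gripper_width: 0.623
```

>>> drive_tool(motion=[[0.4,0,0,-0.2,0,0,0],[0.4,0,0,-0.3,0,0,0],[0.4,0,0,-0.4,0,0,0],[0.4,0,0,-0.6,0,0,0],[0.4,0,0,0,0,0,0]])

```text
clock: 30.78
position: [485.1, -129.4, 145.3]
tcp_rot: [0.963, 0.27, 0.004, 0.001]
wrist_force: [-0.0, 0.4, -3.2]
gripper_width: 0.62
```

```bash
python3 - <<'E'
from g2 import *
F=[];T=[]
for i in range(10): ctrl.read_camera('scene');q=ctrl.get_state();F.append(q['wrist_force']);T.append(q['ft_torque'])
print(np.mean(F,0),np.std(F,0)/3,np.mean(T,0))
E
```

```text
30.775 [ 0.72  0.56 -0.64  2.04  0.52  0.69  0.29] [ 485.13 -129.43  145.31] [-0.02  0.44 -3.19] 0.6198093822315685
[ 0.24  0.12 -3.27] [0.13 0.18 0.22] [-0.01  0.01 -0.01]
```

>>> drive_tool(motion=[[0.4,0,0,-0.6,0,0,0],[0.4,0,0,-1.2,0,0,0],[0.4,0,0,-1.8,0,0,0],[0.4,0,0,-2,0,0,0],[0.4,0,0,-2,0,0,0]])

```text
clock: 31.9
position: [484.4, -129.4, 222.6]
tcp_rot: [0.963, 0.27, 0.004, 0.001]
wrist_force: [-0.4, 0.4, -3.8]
gripper_width: 0.626
```

>>> drive_tool(motion=[[0.4,0,0,-2,0,0,0],[0.4,0,0,-2,0,0,0],[0.4,0,0,-1.6,0,0,0],[0.4,0,0,-0.8,0,0,0],[0.4,0,0,0,0,0,0]])

```text
clock: 32.52
position: [483.8, -129.6, 285.2]
tcp_rot: [0.963, 0.27, 0.004, 0.001]
wrist_force: [0.6, -0.4, -3.8]
gripper_width: 0.628
```

>>> drive_tool(motion=[[0.4,0,0,0,0,0,0],[0.4,0,0,0,0,0,0],[0.4,0,0,0,0,0,0]])

```text
clock: 32.9
position: [483.6, -129.4, 284.3]
tcp_rot: [0.963, 0.27, 0.003, 0.0]
wrist_force: [-0.5, -0.1, -3.7]
gripper_width: 0.625
```

```bash
python3 - <<'E'
from g2 import *
F=[]
for i in range(10): im=snap('scene','pics/x18.png');F.append(ctrl.get_state()['wrist_force'])
print('F',np.mean(F,0),np.abs(ctrl.get_state()['joint_velocities']).max())
c='scene'
for l in('crucible','funnel','scoop','button0','pitch_bowl','flux_jar','block'): print(l,[(round(k,2),w.round(),px(c,w).round()) for k,w in find(c,l,6)])
# outline of dark crucible
p,r=pose();O=np.array([p[0],p[1],18+p[2]-129.9]);print('underside',O, px(c,O),px(c,O+[0,0,95]))
k=(im.max(2)<45).astype(np.uint8);u,v=px(c,O+[0,0,30]).astype(int)
for dv in range(-12,18,3):
    row=np.where(k[v+dv,u-20:u+20])[0]; print(v+dv,(row.min()+u-20,row.max()+u-20) if len(row) else None)
S0=cv2.imread('pics/x17.png')[:,:,::-1]
d=np.abs(im.astype(int)-S0).max(2)>40;ys,xs=np.where(d);print('changed rows/cols',ys.min(),ys.max(),xs.min(),xs.max())
E
```

```text
32.9 [ 0.86  0.35 -0.79  1.95  0.3   0.96  0.47] [ 483.63 -129.44  284.27] [-0.53 -0.07 -3.71] 0.6245207448835639
F [-0.15  0.13 -3.25] 0.0020417954454216877
crucible []
funnel [(0.98, array([ 521., -291.,   67.]), array([190., 274.])), (0.76, array([545.,  79.,  68.]), array([328., 228.])), (0.64, array([208., 303.,  95.]), array([334., 125.])), (0.62, array([ 168., -383.,   94.]), array([110., 187.]))]
scoop [(0.7, array([456., 204.,  16.]), array([348., 205.]))]
button0 []
pitch_bowl [(0.66, array([ 705., -197.,   62.]), array([259., 319.]))]
flux_jar [(0.97, array([731., 191.,  53.]), array([405., 267.]))]
block [(0.84, array([ 491., -129.,   34.]), array([247., 251.])), (0.33, array([ 503., -139.,  234.]), array([242., 200.]))]
underside [ 483.74 -129.53  172.8 ] [243.4 211.4] [241.88 182.5 ]
190 (np.int64(231), np.int64(261))
193 (np.int64(231), np.int64(261))
196 (np.int64(232), np.int64(258))
199 (np.int64(233), np.int64(258))
202 (np.int64(233), np.int64(256))
205 (np.int64(233), np.int64(250))
208 (np.int64(233), np.int64(254))
211 (np.int64(234), np.int64(254))
214 (np.int64(235), np.int64(253))
217 (np.int64(239), np.int64(249))
changed rows/cols 0 257 164 363
```

```bash
python3 - <<'E'
from g2 import *
im=cv2.imread('pics/x18.png')[:,:,::-1].copy();ref=cv2.imread('pics/scene0.png')[:,:,::-1].copy()
f=lambda i:cv2.inRange(cv2.cvtColor(i,cv2.COLOR_RGB2HSV),(15,190,140),(26,255,255))
g=cv2.bitwise_and(f(im),cv2.bitwise_not(cv2.dilate(f(ref),np.ones((5,5)))))
n,l,s_,ce=cv2.connectedComponentsWithStats(g);print('new gold blobs',[(s_[i][4],ce[i].round()) for i in range(1,n) if s_[i][4]>3])
print(ctrl.sign_off())
E
```

```text
33.75 [ 0.86  0.35 -0.8   1.95  0.3   0.96  0.47] [ 483.74 -129.53  284.7 ] [-0.65 -0.07 -3.62] 0.6226162896585135
new gold blobs []
the job is handed in; nothing more can be done
None
```

I carried out the whole job and handed it in at about 34 s of the 72 allowed. I emptied the shovel through the small grey funnel into the crucible and laid it flat where it had been. Then I stood the funnel upright on the bench near (560, 70), clear of the fire block. The gripper now holds the crucible upright and still, its underside about 170 mm above the bench.

**What the last checks showed**
- **Gold:** the pan was empty after tipping, and the gold stayed in place while the funnel rose, so nothing was jammed in the spout. The last scene picture shows no gold lying on the bench or block.
- **Count:** I could not count all six buttons inside the crucible, because the arm hid the view from above; at most two showed down the spout.
- **Weight:** the wrist read about 3.25 N, against 2.7 N expected for the crucible with all six buttons and 1.9 N for it empty. That fits a full charge but reads 0.55 N high.
- **Other things:** the pitch bowl and flux jar were found again within a few mm of where they stood. I did not measure the doming block again.
- **Detectors:** the networks did not find the held crucible in the last picture, nor any button in the pictures I asked about, bar one false report on the empty funnel. That the crucible is upright rests on its outline in the picture and the gripper's pose.

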